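# Twist the glue pot home in the glue heater

## Robot

A 6-joint arm with a two-finger parallel gripper is mounted at the origin on the work surface. World frame = base frame: x ahead of the robot, y to its left, z up, the work surface at z = 0. Lengths are in m, angles in rad, forces in N, time in s.
With the tool pointing down it reaches from about 0.35 to 0.975 m from the base axis. Payload 4.9 kg.
Tool frame: the origin (TCP) lies midway between the tips of the shut fingers; the grasp point (between the pads) lies hold_point_z behind it (hold_point_z is the distance from the TCP to the grasp point, in m); z points along the fingers, x is the direction in which the jaws open and shut, and the axes are right-handed (so a half turn about z gives the same grasp; the last joint's range is limited). The gripper opens to 85 mm and grips with 20 to 120 N. Pads are 22 mm wide; open, the fingers measure 114 mm over their backs; the gripper's body (76 mm by 85 mm) begins 54 mm behind the grasp point. The pads swing forward as they close: fully open they stand 13 mm farther back than shut.
Start: joints at [-1.248, 0.053, 1.613, -0, 1.476, -0.119], TCP at [0.267, -0.565, 0.231] pointing down, gripper open.
Joint ranges: [-3.01, 3.01], [-1.01, 2.22], [0.06, 2.58], [-1.02, 4.17], [0.09, 2.62], [-3.14, 3.14]. Speed limits (rad/s): [2.57, 2.57, 3.14, 3.14, 3.14, 3.14].

## Interface

Orientations are given as a unit quaternion [x, y, z, w].
In Python, from rig import sense, camera, sign_off, hold_point_z gives the robot as it stands.
- The arm moves only by the shell command python3 -m creep 'ROWS' [FORCE]. ROWS is JSON, a list of rows, each an object of numbers: "tx", "ty", "tz": the shift along the tool's x, y, z in cm; "wx", "wy", "wz": the turn, a rotation vector about the tool's x, y, z in degrees; "hand": the closure in counts, from 0 (fully open) to 255 (shut). In form: [{"tx": .., "ty": .., "tz": .., "wx": .., "wy": .., "wz": .., "hand": ..}, ...]. A call has 1 to 8 rows; each row shifts and turns the commanded pose from where the row before left it, along the tool's axes as they then stand; what a row does not reach is not made up. A row lasts 1/10 s, in which the tool goes at most 50 mm and 8.59 degrees, less where a joint would pass 70% of its speed; a pose out of reach is approached as far as the arm can. A call is refused whole if a number of a shift passes 5 or a number of a turn 8.59, either way. A call with a gripper value outside its range is refused whole. The fingers move at their own pace and stop on an object; FORCE is the grip in N (left out, the last holds). Time passes only in rows, so rows that do not move let the fingers close. It gives the time, the measured TCP pose, the force and the opening at its end, in the units of the state.
- sense(): the state, without advancing time (a new reading comes with each control period).
- camera(name): name is "side" or "top"; returns a dict with "frame" (480x640x3 uint8, red, green, blue), "depth" (480x640 float32, m along the optical axis (not along the pixel's ray), 0 where there is no reading), "mtx" (3x3 intrinsics, pixels), "rvec" (rotation vector, rad) and "tvec" (3), from world to camera coordinates, as OpenCV has them. Camera axes: x right, y down, z forward; pixel columns grow to the right and rows downward; lengths in m; the calibration is good to about 2 mm. A picture is of the moment at which its call begins.
- sign_off(): hands the job in, once; it reports no verdict.
The state is a dict: "time": time; "joint_positions": joint angles; "qd": joint speeds; "effort": joint torques, N m; "position": TCP position; "tcp_rot": TCP orientation; "wrist_force": force on the tool from outside, world axes, zero at the start; "wrist_torque": the same for the moment, N m; "gripper_width": finger opening in m.
Only numpy, scipy, OpenCV 4.12 (cv2) and the standard library are available. Lean on these libraries where they do the work, as an engineer would, in place of code of your own. Each camera call takes 0.05 s, during which the arm holds its last target.

## Task

The little glue pot stands under the slatted shelf with its handle sticking out: draw it out, stand it on the open bench clear of the shelf and let go of it. Then take it again and put it into the electric glue heater, twisting it down between the spring tongues (forced straight, it would crush the spring cage) until it is fully home, upright on the floor of the well, and let it go. Leave the other things on the bench and shelf where they are.

Things in the scene. Friction and masses are not known exactly. Their poses are not given: they have to be found in the camera images.
- pot: Open stainless glue pot, 0.22 to 0.36 kg: round, straight-sided, outside diameter 60 mm, 100 mm tall, wall 3 mm. Origin: centre of its underside; z up its axis; the handle points along its own -x. Starts upright on the bench under the shelf, handle roughly towards the robot; the body can be taken from above only once its axis is 70 mm or more in front of the shelf's edge.
- pot_handle (a point): Middle of the straight, level, black handle grip (16 mm wide, 14 mm high, reaching from 55 to 150 mm from the pot's axis): 115 mm from the axis, 72 mm above the pot's underside. A 10 mm wide steel neck joins it to the pot. At the start about 70 mm in front of the shelf's edge. With the pot home it is 22 mm above the heater's top. Axes as the pot's.
- pot_rim (a point): Centre of the pot's mouth, 100 mm above its underside. The body above the handle neck (75 to 100 mm up) is clear all round; lower down it is clear except at the handle.
- heater: Electric glue heater, screwed to the bench: green round housing, 120 mm in diameter (132 at the foot), top 75 mm above the bench; black control box on its front (own -x) to 100 mm from the axis, 54 mm high. Round well in the middle, 75 mm wide, 50 mm deep, with a brass spring cage. Origin: on the bench under the well's axis; z up.
- heater_mouth (a point): Centre of the well's mouth, 75 mm above the bench. The cage's three leaf-spring tongues, 120 degrees apart, leave 68 mm between their flared lips at the mouth, 61 mm at 44 mm and 54 mm from 16 mm above the well's floor down: they centre the pot and grip it harder and harder from 40 to 12 mm above home. Pushed straight down it takes 27 to 41 N.
- heater_floor (a point): Centre of the well's floor, 25 mm above the bench; the pot's origin comes here when home. Kept turning about its axis as it goes down, 0.14 rad or more per mm (to and fro is fine), the pot needs under 15 N down and about 1 N m of torque. After each reversal turn some 0.3 rad before pressing on. A last turn on the floor lets the cage spring back.
- shelf: Low wooden slatted bench shelf, fixed: 260 mm wide (own y), 200 mm deep (own x), open at the front, slats at 135 to 150 mm above the bench on four corner posts 22 mm thick. Origin: on the bench under the middle of its front edge; own +x points in under the shelf, own -x out over the open bench towards the robot.
- glue_bottle: White glue bottle with an orange nozzle, 56 mm in diameter, 160 mm tall, standing on the bench; origin under its base. Leave alone.
- sort_tray: Wooden tray with eight compartments, 180 x 120 mm (x, y), 45 mm high, on the bench in front of the robot; origin under its middle. Leave alone.
- model_wall: Foam model of a ruined wall with an archway on a pale green base 130 x 150 mm, up to 175 mm tall, on the bench; origin under its middle. Leave alone.
- model_house: Small wooden model house, 70 x 70 mm, about 60 mm tall, standing on top of the shelf at the back; origin under its middle. Leave alone.
- cage_rim (a point): Centre of the top of the spring cage, 74 mm above the bench when free. Dragged down by the pot's friction the cage gives 1 mm for each 7 N; pressed down more than 3 mm (21 N) it is crushed.
There are look-alikes about, which are no part of the job. What is shaped like the pot but blue is not meant.

How it is judged:
On the way:
1. the pot stands upright on the open bench, clear of the shelf, and has been let go ((x of pot in the frame of shelf below -0.035 m or y of pot in the frame of shelf below -0.17 m or y of pot in the frame of shelf above 0.17 m) and height (world z) of pot below 0.005 m and angle between pot's own z axis and vertical below 0.06 rad and contact force between the fingers and pot below 0.1 N and linear speed of pot below 0.02 m/s), for 0.2 s.
At the end, for the whole second after the job is handed in: The pot stands upright (within 0.04 rad) in the heater's well with its underside within 3 mm of the well's floor and its axis within 4 mm of the well's, at rest and let go (z of pot in the frame of heater_floor below 0.003 m and horizontal distance between pot and heater_floor below 0.004 m and angle between pot's own z axis and vertical below 0.04 rad and linear speed of pot below 0.01 m/s and contact force between the fingers and pot below 0.1 N); the robot touches nothing.
It fails at once if the spring cage is crushed: pressed down by more than 3 mm (height (world z) of cage_rim below 0.071 m).
It fails at once if the pot is tipped over (more than 0.6 rad) (angle between pot's own z axis and vertical above 0.6 rad).
It fails at once if another thing is shifted by more than 20 mm (distance of any of glue_bottle, sort_tray, model_wall, model_house from where it was at the start of the episode above 0.02 m).
It also fails if it takes over 70 s, if anything falls off the work surface, if the arm or the gripper's body presses on something with over 40 N, if the wrist force passes 120 N, or if a joint passes its speed limit or range.

## Working session

There is one attempt and no reset: what is moved stays moved. The work goes in short steps, Python scripts to look and compute and a shell command to move; the robot and the scene stay as the last step left them, time stands still between calls to the robot, and variables do not carry over. Pictures are saved under pics/ and viewed, and the job is handed in when it is done.

```bash
ls; mkdir -p pics
python3 - <<'E'
from rig import sense,camera,hold_point_z
import cv2,pickle
print(sense(),hold_point_z)
for n in("side","top"):
    c=camera(n);pickle.dump(c,open(f"{n}0.pkl","wb"));cv2.imwrite(f"pics/{n}0.png",c["frame"][:,:,::-1]);print(n,c["mtx"],c["rvec"],c["tvec"])
E
```

```text
pics
{'time': 0.0, 'joint_positions': array([-1.24798522e+00,  5.33300735e-02,  1.61430342e+00,  1.62802333e-05,
        1.47599445e+00, -1.18982409e-01]), 'qd': array([-1.41836819e-03,  6.56470635e-04,  9.25977007e-05,  9.67688035e-04,
       -5.00990848e-04, -1.32311984e-04]), 'effort': array([-6.50283819e-04, -3.93683982e+01, -3.70179498e+01, -1.23298000e-04,
        7.15169474e-03, -7.48839966e-06]), 'position': array([ 0.26704073, -0.56438783,  0.230074  ]), 'tcp_rot': array([ 8.44854597e-01, -5.34995022e-01, -7.83941527e-04, -6.48923186e-04]), 'wrist_force': array([-0.28548557, -0.15189577, -0.10018854]), 'wrist_torque': array([ 0.03455956, -0.01334467, -0.03675299]), 'gripper_width': 0.08547170012640833} 0.0187
side [[438.78631697   0.         325.73065222]
 [  0.         438.78631697 238.99490583]
 [  0.           0.           1.        ]] [ 0.18339236 -2.78385134  1.27770787] [0.57672725 0.15239665 1.12289776]
top [[455.47305929   0.         319.68875159]
 [  0.         455.47305929 246.96317307]
 [  0.           0.           1.        ]] [ 2.19756532 -2.15009059  0.10973787] [-0.04628291  0.59142918  1.22495528]
```

View pics/side0.png

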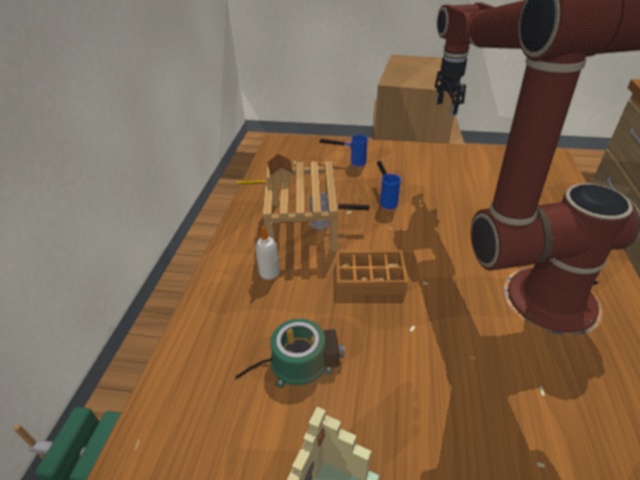

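View pics/top0.png

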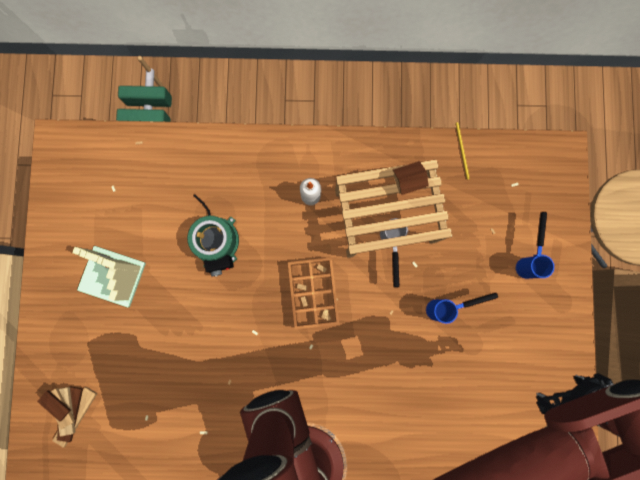

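Pot candidates in the top view: the steel pot under the shelf at (396,232) with its handle at (396,268), and two blue pots at (443,311) and (540,266). I choose the steel one, since the blue pots are excluded. In the side view it is at (320,212) with its handle at (353,207). Next I'll crop in and measure.

```bash
cat > h.py <<'E'
import numpy as np,cv2,pickle
def Rt(c): return cv2.Rodrigues(np.array(c["rvec"],float))[0],np.array(c["tvec"],float).reshape(3)
def world(c,u,v,d):
    R,t=Rt(c);K=c["mtx"];p=np.stack([(u-K[0,2])/K[0,0]*d,(v-K[1,2])/K[1,1]*d,d*np.ones_like(u*1.)],-1)
    return (p-t)@R
def cloud(c):
    v,u=np.mgrid[:480,:640];return world(c,u,v,c["depth"])
def plane(c,u,v,z):
    R,t=Rt(c);o=-R.T@t;d=world(c,np.float64(u),np.float64(v),np.float64(1))-o
    return o+d*(z-o[2])/d[2]
def proj(c,p): return cv2.projectPoints(np.array(p,float).reshape(-1,3),c["rvec"],c["tvec"],c["mtx"],None)[0].reshape(-1,2)
E
python3 - <<'E'
from h import *
t=pickle.load(open("top0.pkl","rb"));s=pickle.load(open("side0.pkl","rb"))
a=cv2.resize(t["frame"][145:320,270:470],None,fx=4,fy=3.4,interpolation=2)[:,:,::-1]
cv2.imwrite("pics/ctop.png",cv2.resize(t["frame"][150:300,320:470],(600,600),interpolation=2)[:,:,::-1])
cv2.imwrite("pics/cside.png",cv2.resize(s["frame"][150:290,240:410],(728,600),interpolation=2)[:,:,::-1])
W=cloud(t)
f=t["frame"].astype(int)
# handle dark
m=(f.max(2)<60)&(W[...,2]>.05)&(W[...,2]<.1)
m[:,:380]=0;m[:,412:]=0;m[:240]=0;m[300:]=0
P=W[m];print("handle n",m.sum(),P.mean(0),P.min(0),P.max(0),np.median(P[:,2]))
vv,uu=np.nonzero(m);print(uu.min(),uu.max(),vv.min(),vv.max())
q=np.linalg.svd(P[:,:2]-P[:,:2].mean(0))[2][0];print("dir",q,np.degrees(np.arctan2(q[1],q[0])))
for n,(u,v) in dict(fl=(352,250),fr=(450,236),bl=(338,175),br=(436,163),bench=(500,300)).items(): print(n,W[v,u],plane(t,u,v,.15))
# shelf slat points
m=(abs(W[...,2]-.15)<.006);m[:,:325]=0;m[:,465:]=0;m[:150]=0;m[265:]=0
vv,uu=np.nonzero(m);P=W[m][:,:2]
r=cv2.minAreaRect(P.astype(np.float32));print("shelf rect",r,cv2.boxPoints(r))
def blob(nm,m):
    P=W[m][:,:2].astype(np.float32);r=cv2.minAreaRect(P);print(nm,len(P),r,"z",W[m][:,2].max(),W[m][:,2].mean())
m=np.zeros((480,640),bool);m[210:270,180:245]=1
g=m&(abs(W[...,2]-.075)<.006);print("heater top",cv2.minEnclosingCircle(W[g][:,:2].astype(np.float32)),g.sum())
vv,uu=np.nonzero(g);print(uu.min(),uu.max(),vv.min(),vv.max())
for nm,(v0,v1,u0,u1,z0) in dict(bottle=(170,215,290,330,.02),tray=(250,335,280,345,.03),wall=(235,315,60,155,.03)).items():
    m=np.zeros((480,640),bool);m[v0:v1,u0:u1]=1;blob(nm,m&(W[...,2]>z0))
E
```

```text
handle n 176 [ 0.53275123 -0.23364213  0.07865532] [ 0.48898957 -0.24179432  0.0722601 ] [ 0.57872623 -0.22686467  0.08615903] 0.07879307458344778
393 398 252 286
dir [-0.99887254 -0.0474727 ] -177.27899199735867
fl [ 0.57500188 -0.11358168  0.14714991] [ 0.57474041 -0.11336887  0.15      ]
fr [ 0.6156484  -0.35837873  0.14645217] [ 0.6151955  -0.35734541  0.15      ]
bl [ 0.80239528 -0.08125858  0.00219162] [ 0.76400169 -0.07522676  0.15      ]
br [ 0.80117467 -0.32335799  0.14844223] [ 0.80071926 -0.32295185  0.15      ]
bench [ 0.45758045 -0.53875728  0.00221393] [ 0.45918305 -0.4796663   0.15      ]
shelf rect ((0.6895700693130493, -0.21530218422412872), (0.2008398175239563, 0.26062917709350586), 10.852213859558105) [[ 0.5664109  -0.10622482]
 [ 0.61548126 -0.36219293]
 [ 0.81272924 -0.32437956]
 [ 0.7636589  -0.06841144]]
heater top ((0.6082231998443604, 0.26094770431518555), 0.06061401590704918) 992
187 231 215 259
bottle 454 ((0.6200653314590454, -0.002671698108315468), (0.05512632802128792, 0.2969772517681122), 89.623046875) z 1.2764691359017395 0.12522509911935578
tray 1076 ((0.4679444134235382, -0.01743212342262268), (0.18049292266368866, 0.12003409117460251), 7.6539692878723145) z 1.2764691359017395 0.06586521541908502
wall 1349 ((0.46433305740356445, 0.29293984174728394), (0.6338100433349609, 0.11716940999031067), 80.78248596191406) z 1.2764691359017395 0.1473794027443153
```

```bash
sleep 1
```

```text
(no output)
```

View pics/ctop.png

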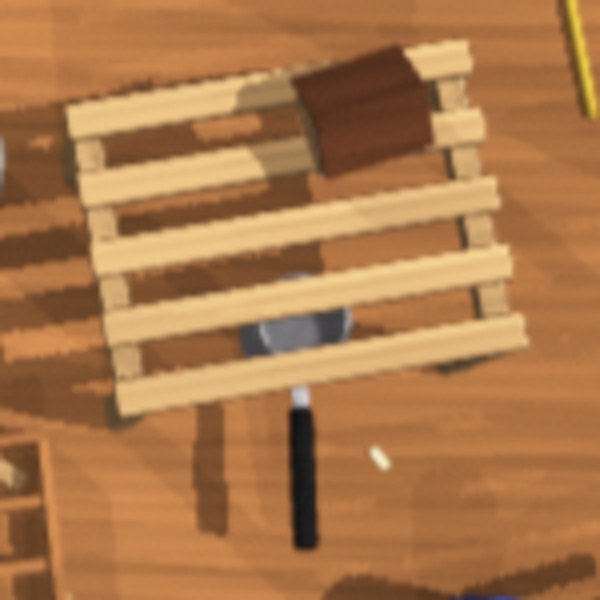

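View pics/cside.png

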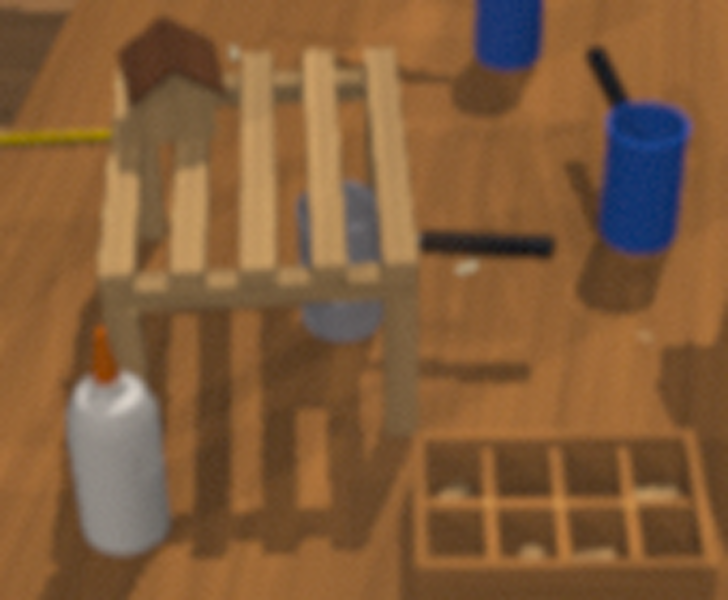

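The top crop shows a steel pot under the front slats, with its neck and black handle coming out at crop (300,395)–(305,545). The side crop shows the same handle at (420–550,243). The measured handle top is z≈0.079, the handle middle is about 70 mm in front of the shelf edge, and the 260×200 shelf rectangle fits, so these agree with the description. The pot axis is at about (0.635,-0.229) with yaw of about 2.7°.

```bash
cat > d.py <<'E'
import sys,numpy as np
from scipy.spatial.transform import Rotation as R
from rig import sense
# usage d.py x y z yawdeg : shift (cm, tool axes) and turn to reach TCP target with tool down
x,y,z,yaw=map(float,sys.argv[1:5]);s=sense();r=R.from_quat(s["tcp_rot"])
g=R.from_euler('z',yaw,degrees=True)*R.from_euler('x',180,degrees=True)
print("t",round(s["time"],2),"pos",s["position"].round(4),"yaw",np.degrees(np.arctan2(*r.as_matrix()[[1,0],0])).round(2),"tilt z",r.as_matrix()[:,2].round(3))
print("shift cm",(r.inv().apply(np.array([x,y,z])-s["position"])*100).round(2),"turn deg",(r.inv()*g).as_rotvec(degrees=True).round(2),"q",s["joint_positions"].round(2),"F",s["wrist_force"].round(1),"T",s["wrist_torque"].round(2),"w",s["gripper_width"].round(4))
E
python3 -m creep '[{"tx":-2.2,"ty":-4.1},{"tx":-2.2,"ty":-4.1},{"tx":-2.2,"ty":-4.1},{"tx":-2.2,"ty":-4.1},{"tx":-2.2,"ty":-4.1},{"tx":-2.2,"ty":-4.1},{"tx":-2.2,"ty":-4.1},{"tx":-2.2,"ty":-4.1}]'
python3 -m creep '[{"wz":7.5},{"wz":7.5},{"wz":7.6},{}]'
python3 d.py 0.513 -0.2348 0.12 -87.3
python3 - <<'E'
from h import *
t=pickle.load(open("top0.pkl","rb"));W=cloud(t)
for nm,(v0,v1,u0,u1,z0) in dict(bottle=(170,215,290,330,.02),tray=(250,335,280,345,.03),wall=(235,315,60,155,.03)).items():
    m=np.zeros((480,640),bool);m[v0:v1,u0:u1]=1;m&=(W[...,2]>z0)&(W[...,2]<.2);print(nm,cv2.minAreaRect(W[m][:,:2].astype(np.float32)))
E
```

```text
t 0.1 pos [ 0.267  -0.5645  0.2302] yaw -64.69 tilt z [-0.001  0.002 -1.   ]
bottle ((0.7415452599525452, -0.0031635314226150513), (0.05394241213798523, 0.05374106392264366), 44.68806838989258)
tray ((0.4679444134235382, -0.01743212342262268), (0.18049292266368866, 0.12003409117460251), 7.6539692878723145)
wall ((0.5056673884391785, 0.5416015982627869), (0.1434129774570465, 0.09939780831336975), 72.12844848632812)validation failed for argument at $[0]...
validation failed for argument at $[0]...
Traceback (most recent call last):
  File "d.py", line 8, in <module>
    print("shift cm",(r.inv().apply(np.array([x,y,z])-s["position"])*100).round(2),"turn deg",(r.inv()*g).as_rotvec(degrees=True).round(2),"q",s["joint_positions"].round(2),"F",s["wrist_force"].round(1),"T",s["wrist_torque"].round(2),"w",s["gripper_width"].round(4))
                                                                                                                                                                                                                                              ^^^^^^^^^^^^^^^^^^^^^^^^
AttributeError: 'float' object has no attribute 'round'
```

```bash
sed -i 's/s\["gripper_width"\].round(4)/round(s["gripper_width"],4)/' d.py
python3 -m creep '[{"tx":-2.2,"ty":-4.1,"tz":0,"wx":0,"wy":0,"wz":0,"hand":0},{"tx":-2.2,"ty":-4.1,"tz":0,"wx":0,"wy":0,"wz":0,"hand":0},{"tx":-2.2,"ty":-4.1,"tz":0,"wx":0,"wy":0,"wz":0,"hand":0},{"tx":-2.2,"ty":-4.1,"tz":0,"wx":0,"wy":0,"wz":0,"hand":0},{"tx":-2.2,"ty":-4.1,"tz":0,"wx":0,"wy":0,"wz":0,"hand":0},{"tx":-2.2,"ty":-4.1,"tz":0,"wx":0,"wy":0,"wz":0,"hand":0},{"tx":-2.2,"ty":-4.1,"tz":0,"wx":0,"wy":0,"wz":0,"hand":0},{"tx":-2.2,"ty":-4.1,"tz":0,"wx":0,"wy":0,"wz":0,"hand":0}]' 40
python3 d.py 0.513 -0.2348 0.12 -87.3
```

```text
time: 0.9
position: [0.4891, -0.2637, 0.2309]
tcp_rot: [0.845, -0.535, -0.0, -0.0]
wrist_force: [0.8, -0.6, -1.1]
gripper_width: 0.0852
t 0.9 pos [ 0.4891 -0.2637  0.2309] yaw -64.69 tilt z [-0.  0. -1.]
shift cm [-1.59 -3.4  11.09] turn deg [2.000e-02 2.000e-02 2.261e+01] q [-0.63 -0.11  1.77  0.    1.48  0.5 ] F [ 0.8 -0.6 -1.1] T [ 0.02 -0.04  0.02] w 0.0852
```

```bash
python3 -m creep '[{"tx":-0.8,"ty":-1.7,"tz":0,"wx":0,"wy":0,"wz":0,"hand":0},{"tx":-0.8,"ty":-1.7,"tz":0,"wx":0,"wy":0,"wz":0,"hand":0},{"tx":0,"ty":0,"tz":3.5,"wx":0,"wy":0,"wz":7.5,"hand":0},{"tx":0,"ty":0,"tz":3.5,"wx":0,"wy":0,"wz":7.5,"hand":0},{"tx":0,"ty":0,"tz":3.5,"wx":0,"wy":0,"wz":7.6,"hand":0},{"tx":0,"ty":0,"tz":0,"wx":0,"wy":0,"wz":0,"hand":0}]' 40
python3 d.py 0.513 -0.2348 0.053 -87.3
python3 - <<'E'
from h import *
from rig import camera
t=camera("top");cv2.imwrite("pics/t1.png",cv2.resize(t["frame"][150:330,300:480],(600,600),interpolation=2)[:,:,::-1])
E
```

```text
time: 1.5
position: [0.5085, -0.2341, 0.1197]
tcp_rot: [0.724, -0.69, -0.006, 0.001]
wrist_force: [-0.6, 0.1, -0.8]
gripper_width: 0.0852
t 1.5 pos [ 0.5085 -0.2341  0.1197] yaw -87.27 tilt z [-0.01   0.007 -1.   ]
shift cm [ 0.14 -0.52  6.66] turn deg [0.58 0.41 0.04] q [-0.56  0.    1.86 -0.    1.29  0.96] F [-0.6  0.1 -0.8] T [-0.01 -0.02  0.03] w 0.0852
```

View pics/t1.png

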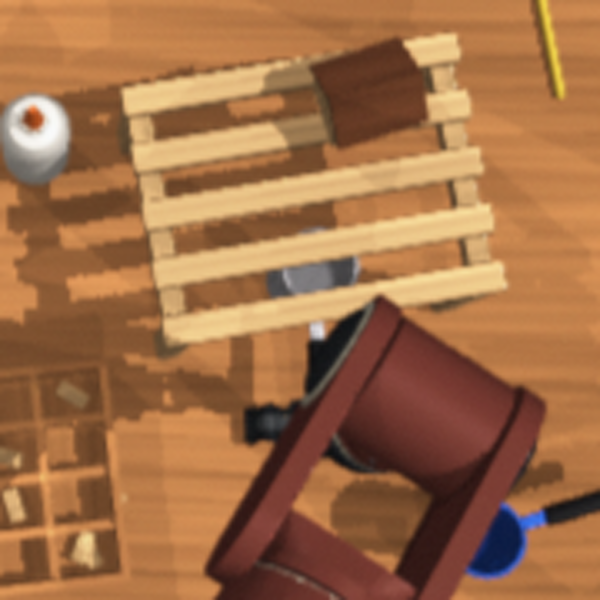

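The view shows the hand over the handle, which comes out from under it at crop (317,350). The left finger is beside it at (265,423), and nothing is touched. Next I go down and close.

```bash
python3 -m creep '[{"tx":0,"ty":-0.3,"tz":2,"wx":0,"wy":0,"wz":0,"hand":0},{"tx":0,"ty":0,"tz":2,"wx":0,"wy":0,"wz":0,"hand":0},{"tx":0,"ty":0,"tz":2,"wx":0,"wy":0,"wz":0,"hand":0},{"tx":0,"ty":0,"tz":0.6,"wx":0,"wy":0,"wz":0,"hand":0},{"tx":0,"ty":0,"tz":0,"wx":0,"wy":0,"wz":0,"hand":0}]' 40
python3 d.py 0.513 -0.2348 0.053 -87.3
```

```text
time: 2.05
position: [0.5158, -0.2368, 0.0612]
tcp_rot: [0.724, -0.69, 0.0, -0.0]
wrist_force: [-0.0, 0.7, -0.2]
gripper_width: 0.0856
t 2.05 pos [ 0.5158 -0.2368  0.0612] yaw -87.21 tilt z [ 0. -0. -1.]
shift cm [-0.21  0.27  0.82] turn deg [-0.03 -0.02  0.09] q [-0.56  0.08  1.88  0.    1.18  0.96] F [-0.   0.7 -0.2] T [0.02 0.02 0.01] w 0.0856
```

```bash
python3 -m creep '[{"tx":-0.2,"ty":0.3,"tz":0.8,"wx":0,"wy":0,"wz":0,"hand":0},{"tx":0,"ty":0,"tz":0,"wx":0,"wy":0,"wz":0,"hand":255},{"tx":0,"ty":0,"tz":0,"wx":0,"wy":0,"wz":0,"hand":255},{"tx":0,"ty":0,"tz":0,"wx":0,"wy":0,"wz":0,"hand":255},{"tx":0,"ty":0,"tz":0,"wx":0,"wy":0,"wz":0,"hand":255},{"tx":0,"ty":0,"tz":0,"wx":0,"wy":0,"wz":0,"hand":255},{"tx":0,"ty":0,"tz":0,"wx":0,"wy":0,"wz":0,"hand":255}]' 40
python3 d.py 0.513 -0.2348 0.053 -87.3
```

```text
time: 2.75
position: [0.5124, -0.2348, 0.0526]
tcp_rot: [0.724, -0.69, 0.0, 0.0]
wrist_force: [-0.4, 0.1, 2.0]
gripper_width: 0.0153
t 2.75 pos [ 0.5124 -0.2348  0.0526] yaw -87.28 tilt z [ 0. -0. -1.]
shift cm [ 0.   -0.06 -0.04] turn deg [-0.01 -0.02  0.02] q [-0.56  0.09  1.89 -0.    1.16  0.96] F [-0.4  0.1  2. ] T [0.02 0.06 0.04] w 0.0153
```

```bash
python3 -m creep '[{"tx":0,"ty":0.7,"tz":0,"wx":0,"wy":0,"wz":0,"hand":255},{"tx":0,"ty":1.3,"tz":0,"wx":0,"wy":0,"wz":0,"hand":255},{"tx":0,"ty":1.3,"tz":0,"wx":0,"wy":0,"wz":0,"hand":255},{"tx":0,"ty":1.3,"tz":0,"wx":0,"wy":0,"wz":0,"hand":255},{"tx":0,"ty":1.3,"tz":0,"wx":0,"wy":0,"wz":0,"hand":255},{"tx":0,"ty":1.3,"tz":0,"wx":0,"wy":0,"wz":0,"hand":255},{"tx":0,"ty":1.3,"tz":0,"wx":0,"wy":0,"wz":0,"hand":255},{"tx":0,"ty":1.3,"tz":0,"wx":0,"wy":0,"wz":0,"hand":255}]' 40
python3 -m creep '[{"tx":0,"ty":1.3,"tz":0,"wx":0,"wy":0,"wz":0,"hand":255},{"tx":0,"ty":1.3,"tz":0,"wx":0,"wy":0,"wz":0,"hand":255},{"tx":0,"ty":0.8,"tz":0,"wx":0,"wy":0,"wz":0,"hand":255},{"tx":0,"ty":0.3,"tz":0,"wx":0,"wy":0,"wz":0,"hand":255},{"tx":0,"ty":0,"tz":0,"wx":0,"wy":0,"wz":0,"hand":255},{"tx":0,"ty":0,"tz":0,"wx":0,"wy":0,"wz":0,"hand":255}]' 40
python3 d.py 0.376 -0.241 0.053 -87.3
python3 - <<'E'
from h import *
from rig import camera
for n in("top","side"):
    t=camera(n);pickle.dump(t,open(n+"1.pkl","wb"));a,b,c,d=(190,350,320,480) if n=="top" else (140,300,260,420)
    cv2.imwrite(f"pics/{n}2.png",cv2.resize(t["frame"][a:b,c:d],(600,600),interpolation=2)[:,:,::-1])
t=pickle.load(open("top0.pkl","rb"));print("blue",plane(t,443,308,.1))
E
```

```text
time: 3.55
position: [0.4133, -0.2393, 0.0523]
tcp_rot: [0.724, -0.69, 0.0, -0.0]
wrist_force: [2.1, 0.6, -0.0]
gripper_width: 0.0155
time: 4.15
position: [0.3767, -0.2412, 0.0525]
tcp_rot: [0.724, -0.69, -0.001, 0.001]
wrist_force: [-4.3, 0.4, 4.3]
gripper_width: 0.0155
t 4.15 pos [ 0.3767 -0.2412  0.0525] yaw -87.26 tilt z [-0.002 -0.    -1.   ]
shift cm [-0.02  0.07 -0.05] turn deg [0.14 0.   0.04] q [-0.74 -0.2   2.17 -0.    1.18  0.79] F [-4.3  0.4  4.3] T [ 0.04  0.57 -0.  ] w 0.0155
blue [ 0.43509163 -0.35280504  0.1       ]
```

View pics/top2.png

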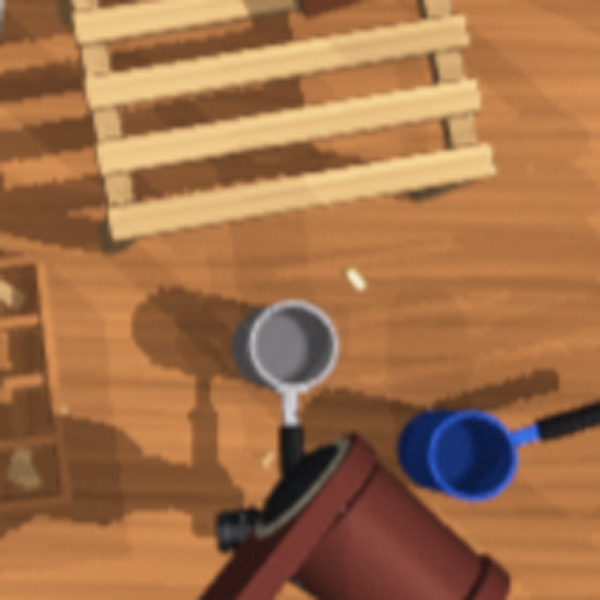

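View pics/side2.png

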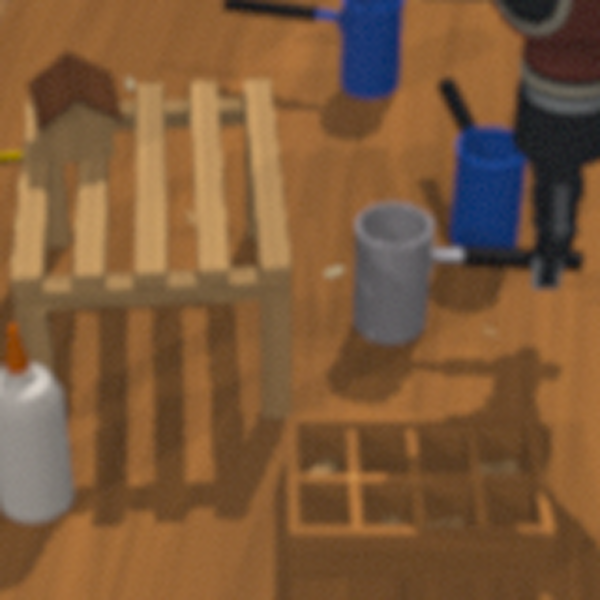

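The pot is out. In the top crop its rim centre is at (290,345), well clear of the front slat at about (300,190). In the side crop it stands upright at (393,275). The tray and the blue pot are untouched. I release with a partial opening because the blue pot is nearby, then lift straight up.

```bash
python3 -m creep '[{"tx":0,"ty":0,"tz":0,"wx":0,"wy":0,"wz":0,"hand":140},{"tx":0,"ty":0,"tz":0,"wx":0,"wy":0,"wz":0,"hand":140},{"tx":0,"ty":0,"tz":0,"wx":0,"wy":0,"wz":0,"hand":140},{"tx":0,"ty":0,"tz":0,"wx":0,"wy":0,"wz":0,"hand":140},{"tx":0,"ty":0,"tz":-2,"wx":0,"wy":0,"wz":0,"hand":140},{"tx":0,"ty":0,"tz":-4,"wx":0,"wy":0,"wz":0,"hand":140},{"tx":0,"ty":0,"tz":-4,"wx":0,"wy":0,"wz":0,"hand":140},{"tx":0,"ty":0,"tz":-1,"wx":0,"wy":0,"wz":0,"hand":60}]' 40
python3 - <<'E'
from h import *
from rig import camera,sense
for n in("top","side"):
    t=camera(n);pickle.dump(t,open(n+"2.pkl","wb"))
t=pickle.load(open("top2.pkl","rb"));W=cloud(t);f=t["frame"].astype(int)
m=(f.max(2)-f.min(2)<25)&(abs(W[...,2]-.1)<.008)
m[:,:370]=0;m[:,420:]=0;m[:260]=0;m[310:]=0
P=W[m];print("rim",m.sum(),cv2.minEnclosingCircle(P[:,:2].astype(np.float32)),P[:,2].mean())
n,L,st,ce=cv2.connectedComponentsWithStats(m.astype(np.uint8));k=1+np.argmax(st[1:,4]);q=(L==k)
cn=cv2.findContours(q.astype(np.uint8),0,1)[0][0];e=cv2.fitEllipse(cn);print(e,plane(t,*e[0],.1),cv2.minEnclosingCircle(W[q][:,:2].astype(np.float32)))
h=(f.max(2)<60)&(abs(W[...,2]-.079)<.008);h[:,:370]=0;h[:,420:]=0;h[:290]=0;h[345:]=0
P=W[h];
if len(P)>5:
    d=np.linalg.svd(P[:,:2]-P[:,:2].mean(0))[2][0];print("handle",h.sum(),P.mean(0),np.degrees(np.arctan2(d[1],d[0])),P.min(0),P.max(0))
cv2.imwrite("pics/top3.png",cv2.resize(t["frame"][220:360,320:480],(686,600),interpolation=2)[:,:,::-1])
s=pickle.load(open("side2.pkl","rb"));cv2.imwrite("pics/side3.png",cv2.resize(s["frame"][140:300,260:420],(600,600),interpolation=2)[:,:,::-1])
E
python3 d.py 0.5 -0.236 0.2 -87.3
```

```text
time: 5.05
position: [0.3796, -0.2428, 0.1676]
tcp_rot: [0.724, -0.69, 0.004, -0.0]
wrist_force: [0.3, -0.0, 0.5]
gripper_width: 0.0518
rim 81 ((0.501139760017395, -0.2355649322271347), 0.03035331517457962) 0.09892743947087962
((397.45648193359375, 281.05743408203125), (21.713838577270508, 22.512027740478516), 136.32711791992188) [ 0.50150883 -0.23552726  0.1       ] ((0.501139760017395, -0.2355649322271347), 0.03035331517457962)
handle 115 [ 0.4158884  -0.24006029  0.07827139] -177.345049490939 [ 0.38513209 -0.24725857  0.07173949] [ 0.44227465 -0.23286703  0.0846946 ]
t 5.15 pos [ 0.3786 -0.242   0.1647] yaw -87.28 tilt z [ 0.004 -0.003 -1.   ]
shift cm [-1.000e-02 -1.216e+01 -3.490e+00] turn deg [-0.21 -0.2   0.02] q [-0.73 -0.34  2.08  0.    1.4   0.79] F [-0.7 -0.2 -0.4] T [ 0.02 -0.01  0.03] w 0.0648
```

View pics/top3.png

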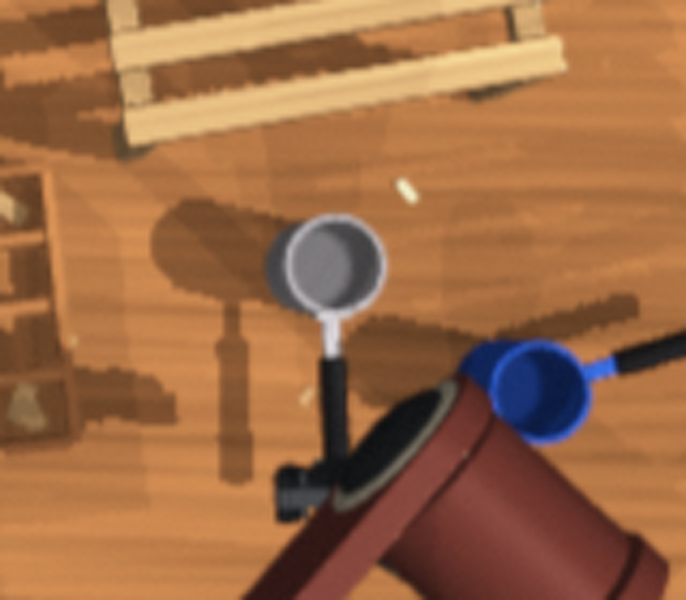

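View pics/side3.png

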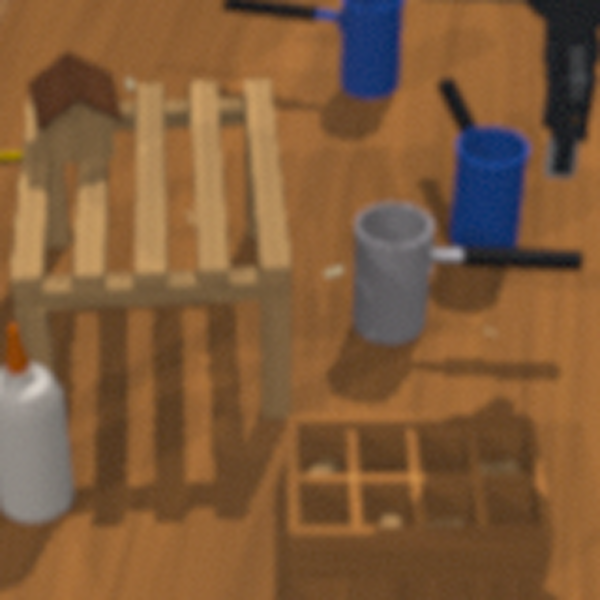

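The pot stands free at (0.5012,-0.2356). The rim radius reads 30.4 mm and its height 0.099, with yaw of about 2.7°, and the handle grip has been let go. Next I take the body from above, jaws across the handle direction.

```bash
python3 -m creep '[{"tx":0,"ty":-2,"tz":0,"wx":0,"wy":0,"wz":0,"hand":0},{"tx":0,"ty":-4,"tz":0,"wx":0,"wy":0,"wz":0,"hand":0},{"tx":0,"ty":-4,"tz":0,"wx":0,"wy":0,"wz":0,"hand":0},{"tx":0,"ty":-2.2,"tz":0,"wx":0,"wy":0,"wz":0,"hand":0},{"tx":0,"ty":0,"tz":0,"wx":0,"wy":0,"wz":0,"hand":0},{"tx":0,"ty":0,"tz":0,"wx":0,"wy":0,"wz":0,"hand":0}]' 40
python3 d.py 0.5012 -0.2356 0.062 -87.3
```

```text
time: 5.75
position: [0.4981, -0.2345, 0.1599]
tcp_rot: [0.724, -0.69, -0.002, 0.001]
wrist_force: [0.8, -0.7, -1.3]
gripper_width: 0.0857
t 5.75 pos [ 0.4981 -0.2345  0.1599] yaw -87.25 tilt z [-0.004  0.002 -1.   ]
shift cm [ 0.15 -0.34  9.78] turn deg [0.22 0.13 0.05] q [-0.58 -0.07  1.85 -0.    1.36  0.95] F [ 0.8 -0.7 -1.3] T [-0.04 -0.01  0.04] w 0.0857
```

```bash
python3 -m creep '[{"tx":0,"ty":0,"tz":1,"wx":0,"wy":0,"wz":0,"hand":0},{"tx":0,"ty":0,"tz":2,"wx":0,"wy":0,"wz":0,"hand":0},{"tx":0,"ty":0,"tz":0,"wx":0,"wy":0,"wz":0,"hand":0},{"tx":0,"ty":0,"tz":0,"wx":0,"wy":0,"wz":0,"hand":0}]' 40
python3 d.py 0.5012 -0.2356 0.062 -87.3
python3 - <<'E'
from h import *
from rig import camera
t=camera("side");cv2.imwrite("pics/side4.png",cv2.resize(t["frame"][120:270,300:450],(600,600),interpolation=2)[:,:,::-1])
E
```

```text
time: 6.15
position: [0.498, -0.235, 0.1314]
tcp_rot: [0.723, -0.69, -0.001, 0.0]
wrist_force: [-0.1, 0.2, -0.6]
gripper_width: 0.0853
t 6.15 pos [ 0.498  -0.235   0.1314] yaw -87.33 tilt z [-0.002  0.001 -1.   ]
shift cm [ 0.08 -0.33  6.94] turn deg [ 0.09  0.06 -0.03] q [-0.58 -0.04  1.88 -0.    1.31  0.95] F [-0.1  0.2 -0.6] T [-0.02 -0.03  0.02] w 0.0853
```

View pics/side4.png

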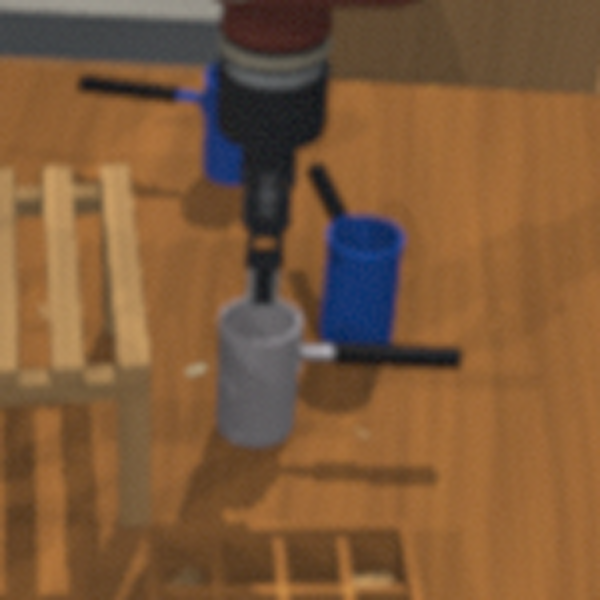

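The hand is over the mouth, with the fingers at crop (262,280) and the pot rim centre at (260,325). I correct by 3 mm and go down.

```bash
python3 -m creep '[{"tx":0.1,"ty":-0.3,"tz":0.5,"wx":0,"wy":0,"wz":0,"hand":0},{"tx":0,"ty":0,"tz":1.5,"wx":0,"wy":0,"wz":0,"hand":0},{"tx":0,"ty":0,"tz":1.5,"wx":0,"wy":0,"wz":0,"hand":0},{"tx":0,"ty":0,"tz":1.5,"wx":0,"wy":0,"wz":0,"hand":0},{"tx":0,"ty":0,"tz":1.3,"wx":0,"wy":0,"wz":0,"hand":0},{"tx":0,"ty":0,"tz":0.5,"wx":0,"wy":0,"wz":0,"hand":0},{"tx":0,"ty":0,"tz":0,"wx":0,"wy":0,"wz":0,"hand":0},{"tx":0,"ty":0,"tz":0,"wx":0,"wy":0,"wz":0,"hand":0}]' 40
python3 d.py 0.5012 -0.2356 0.062 -87.3
```

```text
time: 7.0
position: [0.5026, -0.2363, 0.0646]
tcp_rot: [0.724, -0.69, 0.0, -0.0]
wrist_force: [0.3, -1.4, 0.4]
gripper_width: 0.0853
t 7.0 pos [ 0.5026 -0.2363  0.0646] yaw -87.28 tilt z [ 0. -0. -1.]
shift cm [-0.07  0.14  0.26] turn deg [-0.02 -0.02  0.02] q [-0.57  0.05  1.91  0.    1.18  0.95] F [ 0.3 -1.4  0.4] T [-0.02 -0.07 -0.04] w 0.0853
```

```bash
python3 -m creep '[{"tx":-0.1,"ty":0.15,"tz":0.2,"wx":0,"wy":0,"wz":0,"hand":0},{"tx":0,"ty":0,"tz":0,"wx":0,"wy":0,"wz":0,"hand":60},{"tx":0,"ty":0,"tz":0,"wx":0,"wy":0,"wz":0,"hand":255},{"tx":0,"ty":0,"tz":0,"wx":0,"wy":0,"wz":0,"hand":255},{"tx":0,"ty":0,"tz":0,"wx":0,"wy":0,"wz":0,"hand":255},{"tx":0,"ty":0,"tz":0,"wx":0,"wy":0,"wz":0,"hand":255}]' 100
python3 d.py 0.5012 -0.2356 0.062 -87.3
```

```text
time: 7.6
position: [0.5016, -0.2356, 0.0633]
tcp_rot: [0.724, -0.69, 0.001, -0.0]
wrist_force: [1.0, 0.5, 4.9]
gripper_width: 0.059
t 7.6 pos [ 0.5016 -0.2356  0.0633] yaw -87.29 tilt z [ 0.002 -0.001 -1.   ]
shift cm [-0.01  0.04  0.13] turn deg [-0.1  -0.07  0.01] q [-0.57  0.05  1.91  0.    1.18  0.95] F [1.  0.5 4.9] T [ 0.03 -0.07 -0.03] w 0.059
```

```bash
python3 -m creep '[{"tx":0,"ty":0,"tz":-0.5,"wx":0,"wy":0,"wz":0,"hand":255},{"tx":0,"ty":0,"tz":-1.5,"wx":0,"wy":0,"wz":0,"hand":255},{"tx":0,"ty":0,"tz":-2.5,"wx":0,"wy":0,"wz":0,"hand":255},{"tx":0,"ty":0,"tz":-2.5,"wx":0,"wy":0,"wz":0,"hand":255},{"tx":0,"ty":0,"tz":-2,"wx":0,"wy":0,"wz":0,"hand":255},{"tx":0,"ty":0,"tz":-1.5,"wx":0,"wy":0,"wz":0,"hand":255},{"tx":0,"ty":0,"tz":0,"wx":0,"wy":0,"wz":0,"hand":255},{"tx":0,"ty":0,"tz":0,"wx":0,"wy":0,"wz":0,"hand":255}]' 100
python3 d.py 0.5 0.05 0.168 -87.3
python3 - <<'E'
from h import *
from rig import camera
t=camera("side");cv2.imwrite("pics/side5.png",cv2.resize(t["frame"][100:270,280:450],(600,600),interpolation=2)[:,:,::-1])
E
```

```text
time: 8.4
position: [0.5004, -0.235, 0.1668]
tcp_rot: [0.724, -0.69, -0.0, 0.0]
wrist_force: [-0.0, 0.4, -2.3]
gripper_width: 0.0586
t 8.4 pos [ 0.5004 -0.235   0.1668] yaw -87.29 tilt z [-0.001  0.    -1.   ]
shift cm [-28.47  -1.31  -0.11] turn deg [0.04 0.03 0.01] q [-0.57 -0.07  1.84 -0.    1.37  0.95] F [-0.   0.4 -2.3] T [ 0.03 -0.03  0.04] w 0.0586
```

View pics/side5.png

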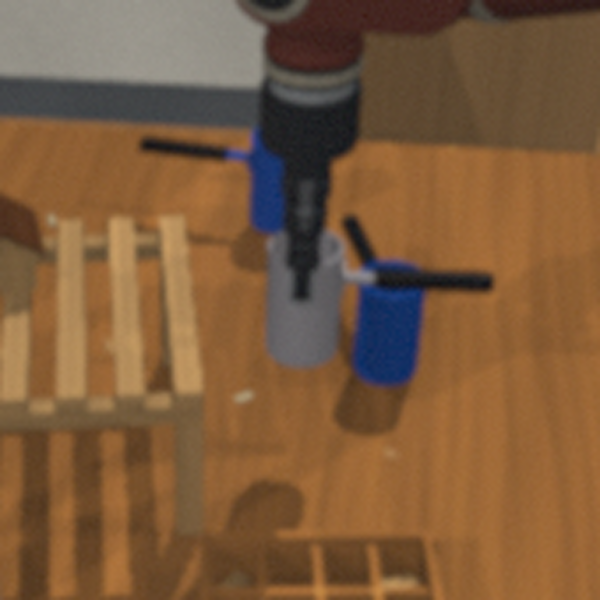

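The pot hangs upright in the jaws at crop (303,310), with the handle level at (435,281). Next I carry it around the shelf's corner.

```bash
python3 -m creep '[{"tx":-1.5,"ty":0,"tz":-0.1,"wx":0,"wy":0,"wz":0,"hand":255},{"tx":-3,"ty":0,"tz":-0.1,"wx":0,"wy":0,"wz":0,"hand":255},{"tx":-4,"ty":0,"tz":-0.1,"wx":0,"wy":0,"wz":0,"hand":255},{"tx":-4,"ty":0,"tz":-0.1,"wx":0,"wy":0,"wz":0,"hand":255},{"tx":-4,"ty":0,"tz":-0.1,"wx":0,"wy":0,"wz":0,"hand":255},{"tx":-4,"ty":0,"tz":-0.1,"wx":0,"wy":0,"wz":0,"hand":255},{"tx":-4,"ty":0,"tz":-0.1,"wx":0,"wy":0,"wz":0,"hand":255},{"tx":-4,"ty":0,"tz":-0.1,"wx":0,"wy":0,"wz":0,"hand":255}]' 100
python3 d.py 0.608 0.261 0.18 -87.3
```

```text
time: 9.25
position: [0.4858, 0.0519, 0.1741]
tcp_rot: [0.724, -0.69, -0.001, 0.001]
wrist_force: [1.3, 0.5, -2.2]
gripper_width: 0.0591
t 9.25 pos [0.4858 0.0519 0.1741] yaw -87.27 tilt z [-0.002  0.    -1.   ]
shift cm [-20.31 -13.2   -0.61] turn deg [0.12 0.03 0.03] q [-0.05 -0.24  1.98  0.    1.4   1.48] F [ 1.3  0.5 -2.2] T [-0.01 -0.09 -0.02] w 0.0591
```

```bash
python3 -m creep '[{"tx":-2,"ty":-1.3,"tz":-0.1,"wx":0,"wy":0,"wz":0,"hand":255},{"tx":-3.5,"ty":-2.3,"tz":-0.1,"wx":0,"wy":0,"wz":0,"hand":255},{"tx":-3.7,"ty":-2.4,"tz":-0.1,"wx":0,"wy":0,"wz":0,"hand":255},{"tx":-3.7,"ty":-2.4,"tz":-0.1,"wx":0,"wy":0,"wz":0,"hand":255},{"tx":-3.7,"ty":-2.4,"tz":-0.1,"wx":0,"wy":0,"wz":0,"hand":255},{"tx":-2.5,"ty":-1.6,"tz":-0.1,"wx":0,"wy":0,"wz":0,"hand":255},{"tx":-1.2,"ty":-0.8,"tz":0,"wx":0,"wy":0,"wz":0,"hand":255},{"tx":0,"ty":0,"tz":0,"wx":0,"wy":0,"wz":0,"hand":255}]' 100
python3 d.py 0.608 0.261 0.18 -87.3
python3 - <<'E'
from h import *
from rig import camera
for n in("top","side"):
    t=camera(n);pickle.dump(t,open(n+"3.pkl","wb"))
    a,b,c,d=(170,310,140,300) if n=="top" else (230,410,230,410)
    cv2.imwrite(f"pics/{n}6.png",cv2.resize(t["frame"][a:b,c:d],(686 if n=="top" else 600,600),interpolation=2)[:,:,::-1])
# refine heater from initial pictures: white ring / well
for n in("top","side"):
    t=pickle.load(open(n+"0.pkl","rb"));W=cloud(t);f=t["frame"].astype(int)
    g=(f.min(2)>120)&(f.max(2)-f.min(2)<45)&(abs(W[...,2]-.075)<.012)&(np.hypot(W[...,0]-.608,W[...,1]-.261)<.07)
    n_,L,st,_=cv2.connectedComponentsWithStats(g.astype(np.uint8));q=L==1+np.argmax(st[1:,4])
    c=max(cv2.findContours(q.astype(np.uint8),0,1)[0],key=len);e=cv2.fitEllipse(c)
    P=np.array([plane(t,*p[0],.075) for p in c]);cc=cv2.minEnclosingCircle(P[:,:2].astype(np.float32))
    print(n,q.sum(),e,plane(t,*e[0],.075),cc,W[q][:,2].mean())
    g2=(abs(W[...,2]-.075)<.006)&(np.hypot(W[...,0]-.608,W[...,1]-.261)<.07);print(cv2.minEnclosingCircle(W[g2][:,:2].astype(np.float32)),W[g2][:,2].mean())
E
```

```text
time: 10.05
position: [0.6088, 0.26, 0.1799]
tcp_rot: [0.724, -0.689, -0.001, 0.001]
wrist_force: [-0.5, -0.2, -2.7]
gripper_width: 0.059
t 10.05 pos [0.6088 0.26   0.1799] yaw -87.17 tilt z [-0.002 -0.001 -1.   ]
shift cm [-0.11  0.08 -0.01] turn deg [ 0.13 -0.03  0.13] q [0.29 0.17 1.57 0.   1.4  1.81] F [-0.5 -0.2 -2.7] T [-0.04  0.04  0.  ] w 0.059
top 357 ((208.94583129882812, 237.12887573242188), (33.72352981567383, 34.29413604736328), 49.49170684814453) [0.60751953 0.261014   0.075     ] ((0.6075377464294434, 0.2611701190471649), 0.046551916748285294) 0.07534709842935781
((0.6082231998443604, 0.26094770431518555), 0.06061401590704918) 0.07456744318841124
side 435 ((297.3079833984375, 339.1353759765625), (34.252811431884766, 41.858577728271484), 80.79166412353516) [0.60679458 0.26042887 0.075     ] ((0.6070282459259033, 0.2588311731815338), 0.046389199793338776) 0.07793372586759183
((0.607578456401825, 0.26083773374557495), 0.06082683801651001) 0.07649987131112267
```

View pics/top6.png

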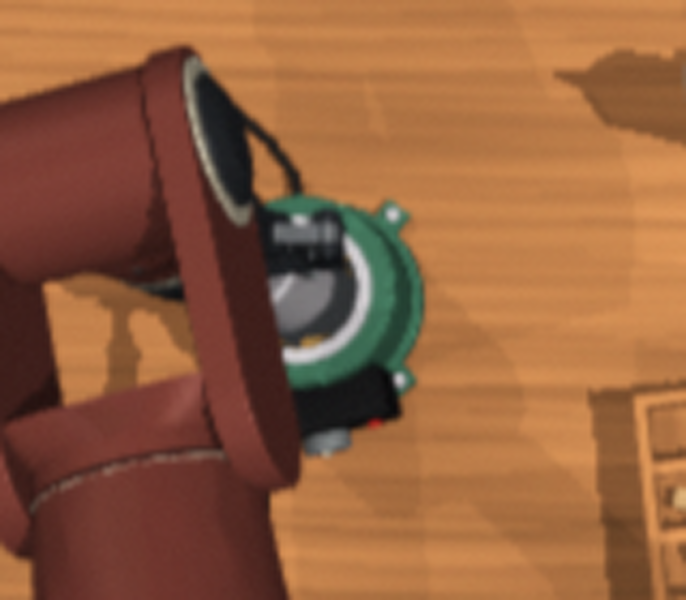

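View pics/side6.png

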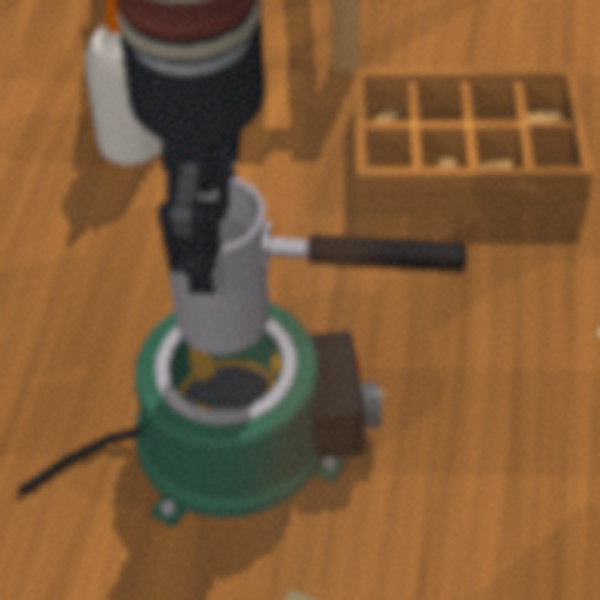

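The refined heater centre is (0.6077,0.2608); the top and side views agree to 1 mm. In the side crop the pot hangs above the well, with its bottom at (220,340) and the well centre at (228,365). I centre it, preturn +60°, and go down to just above the tongues.

```bash
python3 -m creep '[{"tx":-0.1,"ty":0.05,"tz":0,"wx":0,"wy":0,"wz":5,"hand":255},{"tx":0,"ty":0,"tz":0,"wx":0,"wy":0,"wz":8,"hand":255},{"tx":0,"ty":0,"tz":0,"wx":0,"wy":0,"wz":8,"hand":255},{"tx":0,"ty":0,"tz":0,"wx":0,"wy":0,"wz":8.5,"hand":255},{"tx":0,"ty":0,"tz":0,"wx":0,"wy":0,"wz":8.5,"hand":255},{"tx":0,"ty":0,"tz":0,"wx":0,"wy":0,"wz":8.5,"hand":255},{"tx":0,"ty":0,"tz":0,"wx":0,"wy":0,"wz":8.5,"hand":255},{"tx":0,"ty":0,"tz":0,"wx":0,"wy":0,"wz":5,"hand":255}]' 120
python3 -m creep '[{"tx":0,"ty":0,"tz":0,"wx":0,"wy":0,"wz":0,"hand":255},{"tx":0,"ty":0,"tz":0,"wx":0,"wy":0,"wz":0,"hand":255}]' 120
python3 d.py 0.608 0.2608 0.134 -87.3
```

```text
time: 10.95
position: [0.6082, 0.2577, 0.1812]
tcp_rot: [-0.279, 0.96, -0.0, -0.001]
wrist_force: [0.2, -0.0, -3.3]
gripper_width: 0.0585
time: 11.15
position: [0.6085, 0.2584, 0.1812]
tcp_rot: [-0.282, 0.959, -0.0, -0.0]
wrist_force: [0.6, 1.5, -2.0]
gripper_width: 0.0587
t 11.15 pos [0.6085 0.2584 0.1812] yaw -147.25 tilt z [-0.001 -0.    -1.   ]
shift cm [-0.09  0.23  4.72] turn deg [ 2.000e-02 -3.000e-02 -5.995e+01] q [ 0.29  0.17  1.57 -0.    1.4   2.86] F [ 0.6  1.5 -2. ] T [ 0.02 -0.    0.03] w 0.0587
```

```bash
python3 -m creep '[{"tx":-0.1,"ty":0.2,"tz":0,"wx":0,"wy":0,"wz":0,"hand":255},{"tx":0,"ty":0,"tz":0.8,"wx":0,"wy":0,"wz":0,"hand":255},{"tx":0,"ty":0,"tz":0.9,"wx":0,"wy":0,"wz":0,"hand":255},{"tx":0,"ty":0,"tz":0,"wx":0,"wy":0,"wz":0,"hand":255},{"tx":0,"ty":0,"tz":0,"wx":0,"wy":0,"wz":0,"hand":255}]' 120
python3 d.py 0.608 0.2608 0.134 -87.3
python3 - <<'E'
from h import *
from rig import camera
t=camera("side");t=camera("side")
cv2.imwrite("pics/side7.png",cv2.resize(t["frame"][270:390,240:360],(600,600),interpolation=2)[:,:,::-1])
E
python3 d.py 0.608 0.2608 0.134 -87.3
```

```text
time: 11.65
position: [0.6082, 0.2616, 0.1631]
tcp_rot: [-0.282, 0.959, 0.0, -0.001]
wrist_force: [-0.2, -0.1, -2.7]
gripper_width: 0.0583
t 11.65 pos [0.6082 0.2616 0.1631] yaw -147.28 tilt z [-0.002 -0.001 -1.   ]
shift cm [ 0.06 -0.06  2.91] turn deg [  0.08  -0.08 -59.98] q [0.29 0.19 1.58 0.   1.37 2.86] F [-0.2 -0.1 -2.7] T [-0.06 -0.01  0.07] w 0.0583
t 11.75 pos [0.6088 0.2618 0.1643] yaw -147.28 tilt z [ 0.  0. -1.]
shift cm [ 0.12 -0.04  3.03] turn deg [  0.     0.   -59.98] q [0.29 0.19 1.58 0.   1.37 2.86] F [ 0.6  0.8 -1.6] T [ 0.03 -0.06  0.02] w 0.0587
```

View pics/side7.png

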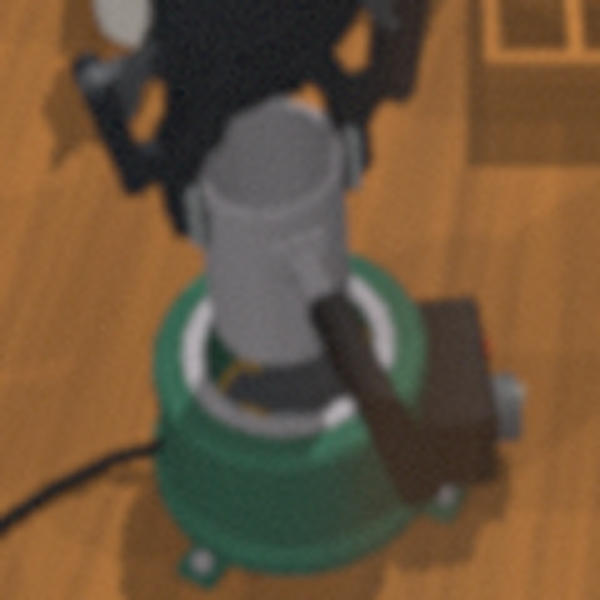

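The pot hangs centred above the well mouth: its bottom is at crop (270,345) and the ring is around (290,345). The handle now swings freely towards the camera. I go down to just above the tongue grip zone, then start the twist.

```bash
python3 -m creep '[{"tx":0.1,"ty":0,"tz":0.5,"wx":0,"wy":0,"wz":0,"hand":255},{"tx":0,"ty":0,"tz":0.8,"wx":0,"wy":0,"wz":0,"hand":255},{"tx":0,"ty":0,"tz":0.8,"wx":0,"wy":0,"wz":0,"hand":255},{"tx":0,"ty":0,"tz":0.6,"wx":0,"wy":0,"wz":0,"hand":255},{"tx":0,"ty":0,"tz":0,"wx":0,"wy":0,"wz":0,"hand":255},{"tx":0,"ty":0,"tz":0,"wx":0,"wy":0,"wz":0,"hand":255}]' 120
python3 d.py 0.608 0.2608 0.134 -87.3
```

```text
time: 12.35
position: [0.6078, 0.2611, 0.1369]
tcp_rot: [-0.282, 0.96, 0.0, -0.0]
wrist_force: [0.5, 1.1, -1.3]
gripper_width: 0.0586
t 12.35 pos [0.6078 0.2611 0.1369] yaw -147.29 tilt z [-0.001 -0.    -1.   ]
shift cm [-0.   -0.04  0.29] turn deg [ 3.000e-02 -3.000e-02 -5.999e+01] q [0.29 0.21 1.6  0.   1.33 2.86] F [ 0.5  1.1 -1.3] T [-0.01 -0.05  0.03] w 0.0586
```

```bash
python3 -m creep '[{"tx":0,"ty":0,"tz":0,"wx":0,"wy":0,"wz":-8.5,"hand":255},{"tx":0,"ty":0,"tz":0.07,"wx":0,"wy":0,"wz":-8.5,"hand":255},{"tx":0,"ty":0,"tz":0.07,"wx":0,"wy":0,"wz":-8.5,"hand":255},{"tx":0,"ty":0,"tz":0.07,"wx":0,"wy":0,"wz":-8.5,"hand":255},{"tx":0,"ty":0,"tz":0.07,"wx":0,"wy":0,"wz":-8.5,"hand":255},{"tx":0,"ty":0,"tz":0.07,"wx":0,"wy":0,"wz":-8.5,"hand":255},{"tx":0,"ty":0,"tz":0.07,"wx":0,"wy":0,"wz":-8.5,"hand":255},{"tx":0,"ty":0,"tz":0.07,"wx":0,"wy":0,"wz":-8.5,"hand":255}]' 120
python3 d.py 0.608 0.2608 0.0883 -87.3
```

```text
time: 13.15
position: [0.6084, 0.2613, 0.1331]
tcp_rot: [0.772, -0.636, 0.0, -0.001]
wrist_force: [0.8, 0.1, -3.9]
gripper_width: 0.0585
t 13.15 pos [0.6084 0.2613 0.1331] yaw -78.94 tilt z [ 0.001  0.    -1.   ]
shift cm [0.05 0.05 4.48] turn deg [-0.07  0.02  8.36] q [0.29 0.21 1.61 0.   1.32 1.67] F [ 0.8  0.1 -3.9] T [ 0.03 -0.06 -0.02] w 0.0585
```

```bash
python3 -m creep '[{"tx":0,"ty":0,"tz":0.08,"wx":0,"wy":0,"wz":-8.5,"hand":255},{"tx":0,"ty":0,"tz":0.08,"wx":0,"wy":0,"wz":-8.5,"hand":255},{"tx":0,"ty":0,"tz":0.08,"wx":0,"wy":0,"wz":-8.5,"hand":255},{"tx":0,"ty":0,"tz":0.08,"wx":0,"wy":0,"wz":-8.5,"hand":255},{"tx":0,"ty":0,"tz":0.08,"wx":0,"wy":0,"wz":-8.5,"hand":255},{"tx":0,"ty":0,"tz":0.08,"wx":0,"wy":0,"wz":-8.5,"hand":255},{"tx":0,"ty":0,"tz":0.08,"wx":0,"wy":0,"wz":-8.5,"hand":255},{"tx":0,"ty":0,"tz":0.08,"wx":0,"wy":0,"wz":-8.5,"hand":255}]' 120
python3 d.py 0.608 0.2608 0.0883 -87.3
```

```text
time: 13.95
position: [0.6069, 0.2622, 0.1272]
tcp_rot: [0.995, -0.095, -0.001, -0.001]
wrist_force: [-5.6, 1.9, 2.1]
gripper_width: 0.0584
t 13.95 pos [0.6069 0.2622 0.1272] yaw -10.96 tilt z [-0.003  0.002 -1.   ]
shift cm [0.14 0.13 3.89] turn deg [4.000e-02 2.100e-01 7.634e+01] q [0.29 0.22 1.61 0.   1.32 0.48] F [-5.6  1.9  2.1] T [ 0.32  1.23 -0.2 ] w 0.0584
```

```bash
python3 -m creep '[{"tx":-0.08,"ty":0,"tz":0.0,"wx":0,"wy":0,"wz":-8.5,"hand":255},{"tx":0,"ty":0,"tz":0.07,"wx":0,"wy":0,"wz":-8.5,"hand":255},{"tx":0,"ty":0,"tz":0.07,"wx":0,"wy":0,"wz":-8.5,"hand":255},{"tx":0,"ty":0,"tz":0.07,"wx":0,"wy":0,"wz":-8.5,"hand":255}]' 120
python3 d.py 0.608 0.2608 0.0883 -87.3
```

```text
time: 14.35
position: [0.6062, 0.2623, 0.1261]
tcp_rot: [0.98, 0.2, -0.001, -0.001]
wrist_force: [-9.4, -0.3, 6.7]
gripper_width: 0.0583
t 14.35 pos [0.6062 0.2623 0.1261] yaw 23.04 tilt z [-0.003  0.001 -1.   ]
shift cm [0.12 0.22 3.78] turn deg [1.0000e-02 2.1000e-01 1.1034e+02] q [ 0.29  0.22  1.61  0.    1.31 -0.11] F [-9.4 -0.3  6.7] T [-0.2   1.76 -0.32] w 0.0583
```

```bash
python3 -m creep '[{"tx":-0.1,"ty":-0.03,"tz":0.0,"wx":0,"wy":0,"wz":-8.5,"hand":255},{"tx":0,"ty":0,"tz":0,"wx":0,"wy":0,"wz":-8.5,"hand":255}]' 120
python3 d.py 0.608 0.2608 0.0883 -87.3
python3 - <<'E'
from h import *
from rig import camera
t=camera("side");cv2.imwrite("pics/side8.png",cv2.resize(t["frame"][270:390,240:360],(600,600),interpolation=2)[:,:,::-1])
t=camera("top");pickle.dump(t,open("top4.pkl","wb"));cv2.imwrite("pics/top8.png",cv2.resize(t["frame"][180:300,160:280],(600,600),interpolation=2)[:,:,::-1])
E
python3 d.py 0.608 0.2608 0.0883 -87.3
```

```text
time: 14.55
position: [0.6055, 0.262, 0.1263]
tcp_rot: [0.94, 0.342, -0.001, -0.001]
wrist_force: [-6.4, -0.5, 5.4]
gripper_width: 0.0584
t 14.55 pos [0.6055 0.262  0.1263] yaw 40.05 tilt z [-0.002  0.001 -1.   ]
shift cm [0.12 0.26 3.8 ] turn deg [-3.0000e-02  1.4000e-01  1.2735e+02] q [ 0.3   0.21  1.62  0.    1.31 -0.4 ] F [-6.4 -0.5  5.4] T [-0.2   1.38 -0.26] w 0.0584
t 14.65 pos [0.6063 0.2627 0.1266] yaw 39.84 tilt z [ 0.001  0.003 -1.   ]
shift cm [-0.01  0.26  3.83] turn deg [-2.3000e-01  2.0000e-02  1.2714e+02] q [ 0.3   0.21  1.61  0.    1.31 -0.4 ] F [-4.1  3.8  4.2] T [ 0.62  0.75 -0.02] w 0.0586
```

View pics/side8.png

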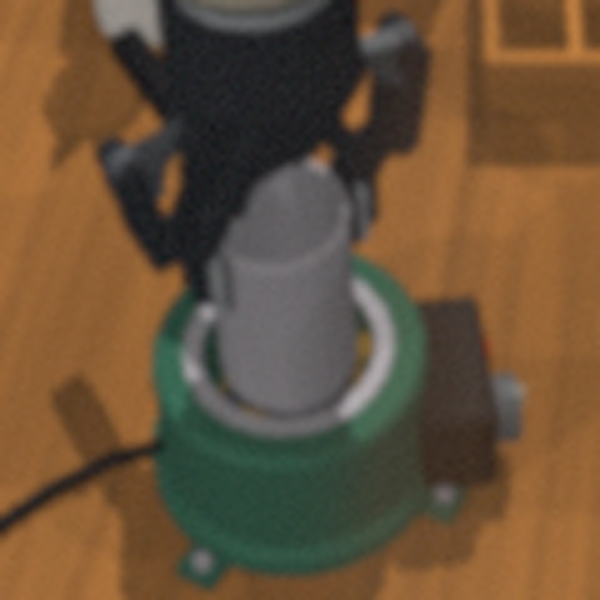

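View pics/top8.png

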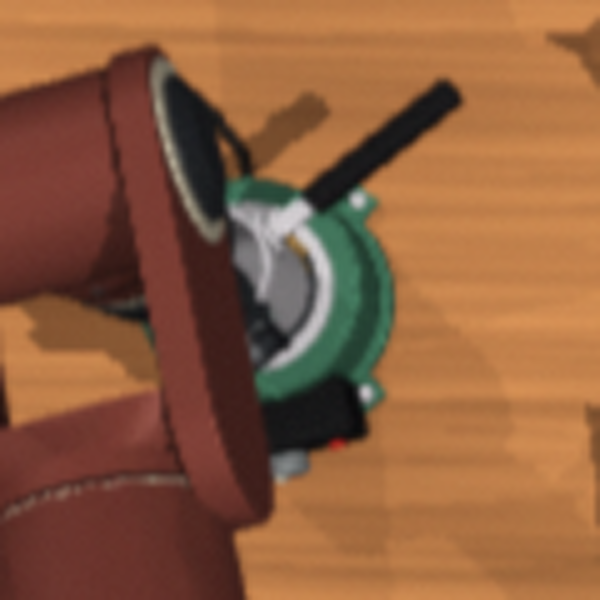

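The handle now points to the upper right, so the pot turns with the jaws. It sits upright and centred in the ring, with modest side forces. I continue with a small centring trim.

```bash
python3 -m creep '[{"tx":-0.04,"ty":-0.03,"tz":0.0,"wx":0,"wy":0,"wz":-8.5,"hand":255},{"tx":0,"ty":0,"tz":0,"wx":0,"wy":0,"wz":-8.5,"hand":255},{"tx":0,"ty":0,"tz":0.07,"wx":0,"wy":0,"wz":-8.5,"hand":255},{"tx":0,"ty":0,"tz":0.07,"wx":0,"wy":0,"wz":-8.5,"hand":255},{"tx":0,"ty":0,"tz":0.07,"wx":0,"wy":0,"wz":-8.5,"hand":255},{"tx":0,"ty":0,"tz":0.07,"wx":0,"wy":0,"wz":-8.5,"hand":255}]' 120
python3 d.py 0.608 0.2608 0.0883 -87.3
```

```text
time: 15.25
position: [0.6049, 0.262, 0.1219]
tcp_rot: [0.701, 0.713, -0.0, -0.001]
wrist_force: [-3.9, 1.7, 2.2]
gripper_width: 0.0585
t 15.25 pos [0.6049 0.262  0.1219] yaw 90.97 tilt z [-0.002  0.002 -1.   ]
shift cm [-0.13  0.31  3.36] turn deg [-1.4000e-01  1.5000e-01  1.7827e+02] q [ 0.3   0.22  1.62  0.    1.31 -1.29] F [-3.9  1.7  2.2] T [ 0.32  0.93 -0.29] w 0.0585
```

```bash
python3 -m creep '[{"tx":0,"ty":0,"tz":0.07,"wx":0,"wy":0,"wz":-8.5,"hand":255},{"tx":0,"ty":0,"tz":0.07,"wx":0,"wy":0,"wz":-8.5,"hand":255},{"tx":0,"ty":0,"tz":0.07,"wx":0,"wy":0,"wz":-8.5,"hand":255},{"tx":0,"ty":0,"tz":0.07,"wx":0,"wy":0,"wz":-8.5,"hand":255}]' 120
python3 d.py 0.608 0.2608 0.0883 -87.3
python3 -m creep '[{"tx":0,"ty":0,"tz":0.07,"wx":0,"wy":0,"wz":-8.5,"hand":255},{"tx":0,"ty":0,"tz":0.07,"wx":0,"wy":0,"wz":-8.5,"hand":255},{"tx":0,"ty":0,"tz":0.07,"wx":0,"wy":0,"wz":-8.5,"hand":255},{"tx":0,"ty":0,"tz":0.07,"wx":0,"wy":0,"wz":-8.5,"hand":255}]' 120
python3 d.py 0.608 0.2608 0.0883 -87.3
```

```text
time: 15.65
position: [0.6054, 0.2611, 0.1195]
tcp_rot: [0.462, 0.887, -0.0, -0.0]
wrist_force: [-3.3, -2.0, 2.3]
gripper_width: 0.0586
t 15.65 pos [0.6054 0.2611 0.1195] yaw 124.94 tilt z [-0.001 -0.    -1.   ]
shift cm [-0.17  0.2   3.12] turn deg [-1.0000e-02 -7.0000e-02 -1.4776e+02] q [ 0.29  0.22  1.62 -0.    1.3  -1.89] F [-3.3 -2.   2.3] T [-0.35  0.84 -0.46] w 0.0586
time: 16.05
position: [0.6062, 0.2607, 0.1173]
tcp_rot: [0.183, 0.983, -0.0, 0.001]
wrist_force: [-2.1, -2.7, 3.5]
gripper_width: 0.0584
t 16.05 pos [0.6062 0.2607 0.1173] yaw 158.92 tilt z [ 0.001 -0.001 -1.   ]
shift cm [-0.16  0.07  2.9 ] turn deg [-9.0000e-02  3.0000e-02 -1.1378e+02] q [ 0.29  0.22  1.62 -0.    1.3  -2.48] F [-2.1 -2.7  3.5] T [-0.54  0.54 -0.5 ] w 0.0584
```

```bash
python3 -m creep '[{"tx":0,"ty":0,"tz":0.07,"wx":0,"wy":0,"wz":-8.5,"hand":255},{"tx":0,"ty":0,"tz":0.07,"wx":0,"wy":0,"wz":-8.5,"hand":255},{"tx":0,"ty":0,"tz":0,"wx":0,"wy":0,"wz":-6,"hand":255},{"tx":0,"ty":0,"tz":0,"wx":0,"wy":0,"wz":8.5,"hand":255},{"tx":0,"ty":0,"tz":0,"wx":0,"wy":0,"wz":8.5,"hand":255},{"tx":0,"ty":0,"tz":0,"wx":0,"wy":0,"wz":8.5,"hand":255},{"tx":0,"ty":0,"tz":0,"wx":0,"wy":0,"wz":8.5,"hand":255}]' 120
python3 d.py 0.608 0.2608 0.0883 -87.3
python3 -m creep '[{"tx":0,"ty":0,"tz":0.07,"wx":0,"wy":0,"wz":8.5,"hand":255},{"tx":0,"ty":0,"tz":0.07,"wx":0,"wy":0,"wz":8.5,"hand":255},{"tx":0,"ty":0,"tz":0.07,"wx":0,"wy":0,"wz":8.5,"hand":255},{"tx":0,"ty":0,"tz":0.07,"wx":0,"wy":0,"wz":8.5,"hand":255}]' 120
python3 d.py 0.608 0.2608 0.0883 -87.3
```

```text
time: 16.75
position: [0.6058, 0.2611, 0.1155]
tcp_rot: [0.281, 0.96, -0.0, 0.0]
wrist_force: [-3.2, -0.5, 1.7]
gripper_width: 0.0585
t 16.75 pos [0.6058 0.2611 0.1155] yaw 147.42 tilt z [ 0.    -0.001 -1.   ]
shift cm [-0.2   0.09  2.72] turn deg [-6.0000e-02  0.0000e+00 -1.2528e+02] q [ 0.29  0.22  1.62 -0.    1.29 -2.28] F [-3.2 -0.5  1.7] T [-0.15  0.7   0.61] w 0.0585
time: 17.15
position: [0.6057, 0.2618, 0.1133]
tcp_rot: [0.549, 0.836, 0.0, -0.0]
wrist_force: [-3.7, 0.9, 4.0]
gripper_width: 0.0584
t 17.15 pos [0.6057 0.2618 0.1133] yaw 113.43 tilt z [ 0.     0.001 -1.   ]
shift cm [-0.19  0.17  2.5 ] turn deg [ 5.0000e-02  3.0000e-02 -1.5927e+02] q [ 0.3   0.23  1.62  0.    1.29 -1.68] F [-3.7  0.9  4. ] T [0.18 0.93 0.62] w 0.0584
```

```bash
python3 -m creep '[{"tx":0,"ty":0,"tz":0.08,"wx":0,"wy":0,"wz":8.5,"hand":255},{"tx":0,"ty":0,"tz":0.08,"wx":0,"wy":0,"wz":8.5,"hand":255},{"tx":0,"ty":0,"tz":0.08,"wx":0,"wy":0,"wz":8.5,"hand":255},{"tx":0,"ty":0,"tz":0.08,"wx":0,"wy":0,"wz":8.5,"hand":255}]' 120
python3 d.py 0.608 0.2608 0.0883 -87.3
python3 -m creep '[{"tx":0,"ty":0,"tz":0.08,"wx":0,"wy":0,"wz":8.5,"hand":255},{"tx":0,"ty":0,"tz":0.08,"wx":0,"wy":0,"wz":8.5,"hand":255},{"tx":0,"ty":0,"tz":0.08,"wx":0,"wy":0,"wz":8.5,"hand":255},{"tx":0,"ty":0,"tz":0.08,"wx":0,"wy":0,"wz":8.5,"hand":255}]' 120
python3 d.py 0.608 0.2608 0.0883 -87.3
```

```text
time: 17.55
position: [0.6058, 0.2625, 0.1105]
tcp_rot: [0.769, 0.639, 0.001, -0.001]
wrist_force: [-4.6, 2.8, 6.2]
gripper_width: 0.0587
t 17.55 pos [0.6058 0.2625 0.1105] yaw 79.44 tilt z [ 0.001  0.002 -1.   ]
shift cm [-0.13  0.25  2.22] turn deg [-1.9000e-01 -5.0000e-02  1.6674e+02] q [ 0.3   0.23  1.63  0.    1.28 -1.09] F [-4.6  2.8  6.2] T [0.49 0.98 0.63] w 0.0587
time: 17.95
position: [0.6062, 0.263, 0.1078]
tcp_rot: [0.922, 0.386, 0.002, -0.001]
wrist_force: [-4.3, 2.5, 5.4]
gripper_width: 0.0581
t 17.95 pos [0.6062 0.263  0.1078] yaw 45.45 tilt z [ 0.002  0.003 -1.   ]
shift cm [-0.04  0.28  1.95] turn deg [-2.7000e-01 -5.0000e-02  1.3275e+02] q [ 0.3   0.23  1.63  0.    1.28 -0.5 ] F [-4.3  2.5  5.4] T [0.7  0.86 0.72] w 0.0581
```

```bash
python3 -m creep '[{"tx":0,"ty":-0.05,"tz":0.07,"wx":0,"wy":0,"wz":8.5,"hand":255},{"tx":0,"ty":0,"tz":0.07,"wx":0,"wy":0,"wz":8.5,"hand":255},{"tx":0,"ty":0,"tz":0.07,"wx":0,"wy":0,"wz":8.5,"hand":255},{"tx":0,"ty":0,"tz":0.07,"wx":0,"wy":0,"wz":8.5,"hand":255}]' 120
python3 d.py 0.608 0.2608 0.0883 -87.3
python3 -m creep '[{"tx":0,"ty":0,"tz":0.07,"wx":0,"wy":0,"wz":8.5,"hand":255},{"tx":0,"ty":0,"tz":0.07,"wx":0,"wy":0,"wz":8.5,"hand":255},{"tx":0,"ty":0,"tz":0.07,"wx":0,"wy":0,"wz":8.5,"hand":255},{"tx":0,"ty":0,"tz":0.07,"wx":0,"wy":0,"wz":8.5,"hand":255}]' 120
python3 d.py 0.608 0.2608 0.0883 -87.3
```

```text
time: 18.35
position: [0.6066, 0.2634, 0.1054]
tcp_rot: [0.995, 0.1, 0.002, -0.001]
wrist_force: [-1.8, 2.9, 5.5]
gripper_width: 0.0586
t 18.35 pos [0.6066 0.2634 0.1054] yaw 11.45 tilt z [ 0.004  0.003 -1.   ]
shift cm [0.07 0.28 1.71] turn deg [-3.400e-01 -7.000e-02  9.875e+01] q [0.3  0.24 1.63 0.   1.27 0.1 ] F [-1.8  2.9  5.5] T [0.69 0.51 0.72] w 0.0586
time: 18.75
position: [0.6074, 0.2634, 0.1031]
tcp_rot: [0.981, -0.195, 0.003, -0.002]
wrist_force: [-1.5, 2.6, 5.9]
gripper_width: 0.0588
t 18.75 pos [0.6074 0.2634 0.1031] yaw -22.54 tilt z [ 0.006  0.003 -1.   ]
shift cm [0.15 0.22 1.48] turn deg [-4.100e-01 -3.000e-02  6.476e+01] q [0.3  0.24 1.63 0.   1.27 0.69] F [-1.5  2.6  5.9] T [0.6  0.28 0.78] w 0.0588
```

```bash
python3 -m creep '[{"tx":0,"ty":0,"tz":0.07,"wx":0,"wy":0,"wz":8.5,"hand":255},{"tx":0,"ty":0,"tz":0.07,"wx":0,"wy":0,"wz":8.5,"hand":255},{"tx":0,"ty":0,"tz":0.07,"wx":0,"wy":0,"wz":8.5,"hand":255},{"tx":0,"ty":0,"tz":0.07,"wx":0,"wy":0,"wz":8.5,"hand":255}]' 120
python3 d.py 0.608 0.2608 0.0883 -87.3
python3 -m creep '[{"tx":0,"ty":0,"tz":0.08,"wx":0,"wy":0,"wz":8.5,"hand":255},{"tx":0,"ty":0,"tz":0.08,"wx":0,"wy":0,"wz":8.5,"hand":255},{"tx":0,"ty":0,"tz":0.08,"wx":0,"wy":0,"wz":8.5,"hand":255},{"tx":0,"ty":0,"tz":0.08,"wx":0,"wy":0,"wz":8.5,"hand":255}]' 120
python3 d.py 0.608 0.2608 0.0883 -87.3
```

```text
time: 19.15
position: [0.608, 0.263, 0.1008]
tcp_rot: [0.881, -0.474, 0.003, -0.003]
wrist_force: [-0.5, 0.4, 6.4]
gripper_width: 0.0586
t 19.15 pos [0.608  0.263  0.1008] yaw -56.54 tilt z [ 0.007  0.003 -1.   ]
shift cm [0.18 0.13 1.25] turn deg [-4.500e-01  2.000e-02  3.076e+01] q [0.3  0.24 1.63 0.   1.26 1.28] F [-0.5  0.4  6.4] T [0.3  0.07 0.7 ] w 0.0586
time: 19.55
position: [0.6084, 0.2622, 0.098]
tcp_rot: [-0.704, 0.71, -0.003, 0.003]
wrist_force: [-1.9, -1.4, 9.2]
gripper_width: 0.0585
t 19.55 pos [0.6084 0.2622 0.098 ] yaw -90.5 tilt z [ 0.008  0.001 -1.   ]
shift cm [0.14 0.04 0.97] turn deg [-0.46  0.04 -3.2 ] q [ 0.3   0.24  1.63 -0.    1.26  1.88] F [-1.9 -1.4  9.2] T [-0.18  0.21  1.06] w 0.0585
```

```bash
python3 -m creep '[{"tx":0,"ty":0,"tz":0.07,"wx":0,"wy":0,"wz":8.5,"hand":255},{"tx":0,"ty":0,"tz":0.07,"wx":0,"wy":0,"wz":8.5,"hand":255},{"tx":0,"ty":0,"tz":0.07,"wx":0,"wy":0,"wz":8.5,"hand":255},{"tx":0,"ty":0,"tz":0.07,"wx":0,"wy":0,"wz":8.5,"hand":255}]' 120
python3 d.py 0.608 0.2608 0.0883 -87.3
python3 -m creep '[{"tx":0,"ty":0,"tz":0.06,"wx":0,"wy":0,"wz":8.5,"hand":255},{"tx":0,"ty":0,"tz":0.06,"wx":0,"wy":0,"wz":8.5,"hand":255},{"tx":0,"ty":0,"tz":0,"wx":0,"wy":0,"wz":5,"hand":255},{"tx":0,"ty":0,"tz":0,"wx":0,"wy":0,"wz":-8.5,"hand":255},{"tx":0,"ty":0,"tz":0,"wx":0,"wy":0,"wz":-8.5,"hand":255},{"tx":0,"ty":0,"tz":0,"wx":0,"wy":0,"wz":-8.5,"hand":255}]' 120
python3 d.py 0.608 0.2608 0.0883 -87.3
```

```text
time: 19.95
position: [0.6078, 0.2616, 0.0943]
tcp_rot: [-0.465, 0.885, -0.002, 0.003]
wrist_force: [-1.0, -2.2, 6.0]
gripper_width: 0.0586
t 19.95 pos [0.6078 0.2616 0.0943] yaw -124.52 tilt z [ 0.006 -0.001 -1.   ]
shift cm [ 0.05 -0.06  0.6 ] turn deg [ -0.36   0.07 -37.22] q [ 0.3   0.25  1.63 -0.    1.25  2.47] F [-1.  -2.2  6. ] T [-0.49  0.18  0.87] w 0.0586
time: 20.55
position: [0.6075, 0.2615, 0.0916]
tcp_rot: [-0.495, 0.869, -0.001, 0.003]
wrist_force: [1.9, -0.8, 0.5]
gripper_width: 0.058
t 20.55 pos [0.6075 0.2615 0.0916] yaw -120.65 tilt z [ 0.005  0.001 -1.   ]
shift cm [ 0.03 -0.07  0.33] turn deg [ -0.29   0.13 -33.35] q [ 0.29  0.25  1.64 -0.    1.25  2.4 ] F [ 1.9 -0.8  0.5] T [-0.12 -0.43 -0.72] w 0.058
```

```bash
python3 -m creep '[{"tx":0,"ty":0,"tz":0.06,"wx":0,"wy":0,"wz":-8.5,"hand":255},{"tx":0,"ty":0,"tz":0.06,"wx":0,"wy":0,"wz":-8.5,"hand":255},{"tx":0,"ty":0,"tz":0.06,"wx":0,"wy":0,"wz":-8.5,"hand":255},{"tx":0,"ty":0,"tz":0.05,"wx":0,"wy":0,"wz":-8.5,"hand":255}]' 120
python3 d.py 0.608 0.2608 0.0883 -87.3
python3 -m creep '[{"tx":0,"ty":0,"tz":0.05,"wx":0,"wy":0,"wz":-8.5,"hand":255},{"tx":0,"ty":0,"tz":0.05,"wx":0,"wy":0,"wz":-8.5,"hand":255}]' 120
python3 d.py 0.608 0.2608 0.0883 -87.3
```

```text
time: 20.95
position: [0.6078, 0.2622, 0.0898]
tcp_rot: [0.728, -0.686, 0.001, -0.003]
wrist_force: [0.6, 2.0, 3.0]
gripper_width: 0.0582
t 20.95 pos [0.6078 0.2622 0.0898] yaw -86.64 tilt z [ 0.006  0.002 -1.   ]
shift cm [ 0.14 -0.02  0.15] turn deg [-0.35  0.12  0.66] q [0.29 0.25 1.64 0.   1.25 1.81] F [0.6 2.  3. ] T [ 0.17 -0.29 -0.86] w 0.0582
time: 21.15
position: [0.6077, 0.2625, 0.0888]
tcp_rot: [0.821, -0.571, 0.002, -0.003]
wrist_force: [1.1, 1.3, 2.3]
gripper_width: 0.0584
t 21.15 pos [0.6077 0.2625 0.0888] yaw -69.65 tilt z [ 0.006  0.003 -1.   ]
shift cm [0.17 0.03 0.05] turn deg [-0.36  0.11 17.65] q [0.29 0.25 1.64 0.   1.24 1.51] F [1.1 1.3 2.3] T [ 0.36 -0.23 -0.87] w 0.0584
```

```bash
python3 -m creep '[{"tx":0,"ty":0,"tz":0.04,"wx":0,"wy":0,"wz":-8.5,"hand":255},{"tx":0,"ty":0,"tz":0.04,"wx":0,"wy":0,"wz":-8.5,"hand":255},{"tx":0,"ty":0,"tz":0.04,"wx":0,"wy":0,"wz":-8.5,"hand":255}]' 120
python3 d.py 0.608 0.2608 0.0883 -87.3
python3 -m creep '[{"tx":0,"ty":0,"tz":0.04,"wx":0,"wy":0,"wz":-8.5,"hand":255},{"tx":0,"ty":0,"tz":0.04,"wx":0,"wy":0,"wz":-8.5,"hand":255}]' 120
python3 d.py 0.608 0.2608 0.0883 -87.3
```

```text
time: 21.45
position: [0.6073, 0.2635, 0.0886]
tcp_rot: [0.927, -0.376, 0.001, -0.003]
wrist_force: [-1.4, 3.7, 7.6]
gripper_width: 0.0583
t 21.45 pos [0.6073 0.2635 0.0886] yaw -44.16 tilt z [ 0.005  0.005 -1.   ]
shift cm [0.23 0.14 0.02] turn deg [-0.37  0.15 43.14] q [0.3  0.25 1.64 0.   1.24 1.07] F [-1.4  3.7  7.6] T [ 0.73  0.58 -0.85] w 0.0583
time: 21.65
position: [0.6071, 0.2637, 0.0885]
tcp_rot: [0.972, -0.235, 0.001, -0.003]
wrist_force: [-4.8, 3.9, 11.6]
gripper_width: 0.0583
t 21.65 pos [0.6071 0.2637 0.0885] yaw -27.16 tilt z [ 0.004  0.005 -1.   ]
shift cm [0.22 0.22 0.02] turn deg [-0.37  0.14 60.14] q [0.3  0.25 1.64 0.   1.25 0.77] F [-4.8  3.9 11.6] T [ 0.65  1.1  -1.03] w 0.0583
```

z has stopped at 0.0885 (predicted home 0.0883) with the down force rising, so the pot is on the floor. Last turn on the floor without pressing further, with the overshoot eased.

```bash
python3 -m creep '[{"tx":0,"ty":0,"tz":-0.02,"wx":0,"wy":0,"wz":-8.5,"hand":255},{"tx":0,"ty":0,"tz":-0.02,"wx":0,"wy":0,"wz":-8.5,"hand":255},{"tx":0,"ty":0,"tz":0,"wx":0,"wy":0,"wz":-8.5,"hand":255},{"tx":0,"ty":0,"tz":0,"wx":0,"wy":0,"wz":-8.5,"hand":255},{"tx":0,"ty":0,"tz":0,"wx":0,"wy":0,"wz":-5,"hand":255},{"tx":0,"ty":0,"tz":0,"wx":0,"wy":0,"wz":0,"hand":255}]' 120
python3 d.py 0.608 0.2608 0.0883 -87.3
python3 - <<'E'
from h import *
from rig import camera
t=camera("side");cv2.imwrite("pics/side9.png",cv2.resize(t["frame"][270:390,240:360],(600,600),interpolation=2)[:,:,::-1])
E
```

```text
time: 22.25
position: [0.6061, 0.2634, 0.0885]
tcp_rot: [0.995, 0.102, 0.001, -0.002]
wrist_force: [-6.4, 2.8, 10.5]
gripper_width: 0.0583
t 22.25 pos [0.6061 0.2634 0.0885] yaw 11.72 tilt z [ 0.002  0.004 -1.   ]
shift cm [0.14 0.29 0.02] turn deg [-2.500e-01  6.000e-02  9.902e+01] q [0.3  0.25 1.64 0.   1.25 0.09] F [-6.4  2.8 10.5] T [0.4  1.4  0.17] w 0.0583
```

View pics/side9.png

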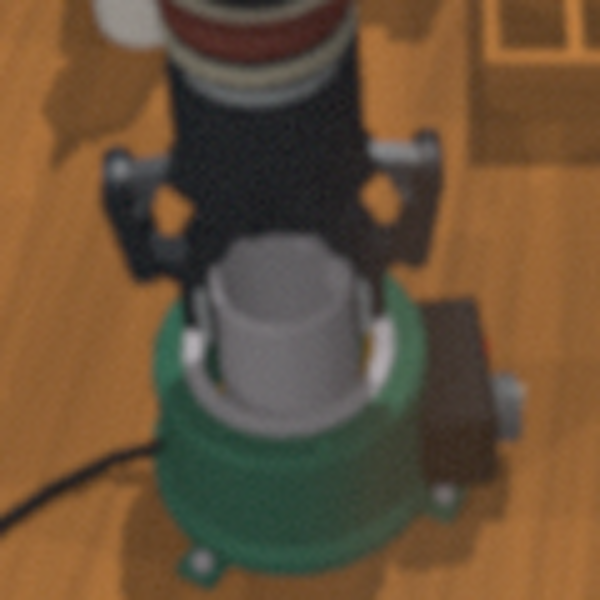

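The pot is deep in the well and upright between the jaws, with its rim at crop (285,275). I let go and rise.

```bash
python3 -m creep '[{"tx":0,"ty":0,"tz":0,"wx":0,"wy":0,"wz":0,"hand":0},{"tx":0,"ty":0,"tz":0,"wx":0,"wy":0,"wz":0,"hand":0},{"tx":0,"ty":0,"tz":0,"wx":0,"wy":0,"wz":0,"hand":0},{"tx":0,"ty":0,"tz":0,"wx":0,"wy":0,"wz":0,"hand":0}]' 40
python3 d.py 0.607 0.2615 0.0883 12
python3 -m creep '[{"tx":0,"ty":0,"tz":-0.5,"wx":0,"wy":0,"wz":0,"hand":0},{"tx":0,"ty":0,"tz":-2,"wx":0,"wy":0,"wz":0,"hand":0},{"tx":0,"ty":0,"tz":-3,"wx":0,"wy":0,"wz":0,"hand":0},{"tx":0,"ty":0,"tz":-4,"wx":0,"wy":0,"wz":0,"hand":0},{"tx":0,"ty":0,"tz":-4,"wx":0,"wy":0,"wz":0,"hand":0},{"tx":0,"ty":0,"tz":-3,"wx":0,"wy":0,"wz":0,"hand":0},{"tx":0,"ty":0,"tz":0,"wx":0,"wy":0,"wz":0,"hand":0}]' 40
python3 d.py 0.45 0.0 0.25 12
```

```text
time: 22.7
position: [0.6054, 0.2613, 0.0842]
tcp_rot: [0.995, 0.102, 0.0, 0.0]
wrist_force: [-0.1, 0.2, 0.0]
gripper_width: 0.0855
t 22.7 pos [0.6054 0.2613 0.0842] yaw 11.69 tilt z [ 0. -0. -1.]
shift cm [ 0.16  0.01 -0.41] turn deg [ 0.01 -0.   -0.31] q [ 0.29  0.26  1.64 -0.    1.24  0.09] F [-0.1  0.2  0. ] T [ 0.01 -0.06  0.03] w 0.0855
time: 23.4
position: [0.608, 0.2623, 0.2571]
tcp_rot: [0.995, 0.102, 0.006, -0.001]
wrist_force: [0.6, 0.6, 1.3]
gripper_width: 0.0856
t 23.4 pos [0.608  0.2623 0.2571] yaw 11.71 tilt z [ 0.011  0.003 -1.   ]
shift cm [-20.81  22.48   0.44] turn deg [-0.05 -0.67 -0.29] q [ 0.3   0.12  1.5  -0.    1.51  0.09] F [0.6 0.6 1.3] T [ 0.05 -0.04 -0.03] w 0.0856
```

```bash
python3 -m creep '[{"tx":-2,"ty":2.5,"tz":0,"wx":0,"wy":0,"wz":0,"hand":0},{"tx":-3,"ty":3.5,"tz":0,"wx":0,"wy":0,"wz":0,"hand":0},{"tx":-3,"ty":3.5,"tz":0,"wx":0,"wy":0,"wz":0,"hand":0},{"tx":-3,"ty":3.5,"tz":0,"wx":0,"wy":0,"wz":0,"hand":0},{"tx":-3,"ty":3.5,"tz":0,"wx":0,"wy":0,"wz":0,"hand":0},{"tx":-2,"ty":2.5,"tz":0,"wx":0,"wy":0,"wz":0,"hand":0},{"tx":0,"ty":0,"tz":0,"wx":0,"wy":0,"wz":0,"hand":0},{"tx":0,"ty":0,"tz":0,"wx":0,"wy":0,"wz":0,"hand":0}]' 40
python3 - <<'E'
from h import *
from rig import camera
for n in("top","side"):
    t=camera(n);pickle.dump(t,open(n+"9.pkl","wb"));cv2.imwrite(f"pics/{n}10.png",t["frame"][:,:,::-1])
    W=cloud(t);f=t["frame"].astype(int)
    m=(f.max(2)-f.min(2)<35)&(f.min(2)>70)&(abs(W[...,2]-.125)<.008)&(np.hypot(W[...,0]-.607,W[...,1]-.261)<.05)
    n_,L,st,_=cv2.connectedComponentsWithStats(m.astype(np.uint8));q=L==1+np.argmax(st[1:,4])
    c=max(cv2.findContours(q.astype(np.uint8),0,1)[0],key=len);P=np.array([plane(t,*p[0],.125) for p in c])
    A=W[q];print(n,q.sum(),cv2.minEnclosingCircle(P[:,:2].astype(np.float32)),"rim z",np.median(A[:,2]),np.percentile(A[:,2],[50,90,95,99]))
    B=np.c_[A[:,:2]-A[:,:2].mean(0),np.ones(len(A))];print("slope",np.linalg.lstsq(B,A[:,2],rcond=None)[0])
    h=(f.max(2)<60)&(abs(W[...,2]-.104)<.012)&(np.hypot(W[...,0]-.607,W[...,1]-.261)>.06)&(np.hypot(W[...,0]-.607,W[...,1]-.261)<.16)
    if h.sum()>5: print("handle top z",np.median(W[h][:,2]),"expect .104",h.sum())
    if n=="top": cv2.imwrite("pics/top11.png",cv2.resize(t["frame"][180:300,150:270],(600,600),interpolation=2)[:,:,::-1])
    else: cv2.imwrite("pics/side11.png",cv2.resize(t["frame"][260:400,220:380],(686,600),interpolation=2)[:,:,::-1])
E
```

```text
time: 24.2
position: [0.4868, 0.0426, 0.2487]
tcp_rot: [0.995, 0.101, -0.0, -0.0]
wrist_force: [-0.3, -0.0, -0.5]
gripper_width: 0.0856
top 113 ((0.6085103154182434, 0.2597150504589081), 0.031031539663672447) rim z 0.12428221414447517 [0.12428221 0.1272846  0.12795093 0.12921336]
slope [0.0079942  0.00866272 0.12396728]
handle top z 0.1030446854856577 expect .104 184
side 241 ((0.6067349314689636, 0.261919766664505), 0.033486973494291306) rim z 0.12449304343926478 [0.12449304 0.12782898 0.12830416 0.13010477]
slope [0.00566831 0.01341625 0.12387484]
handle top z 0.10586565928667836 expect .104 133
```

View pics/top10.png

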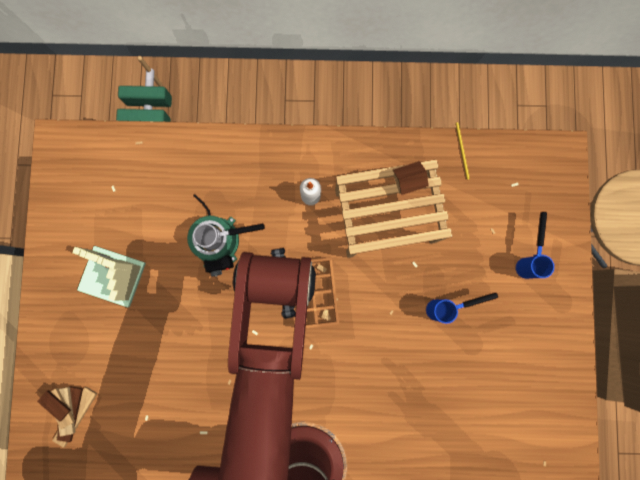

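View pics/side11.png

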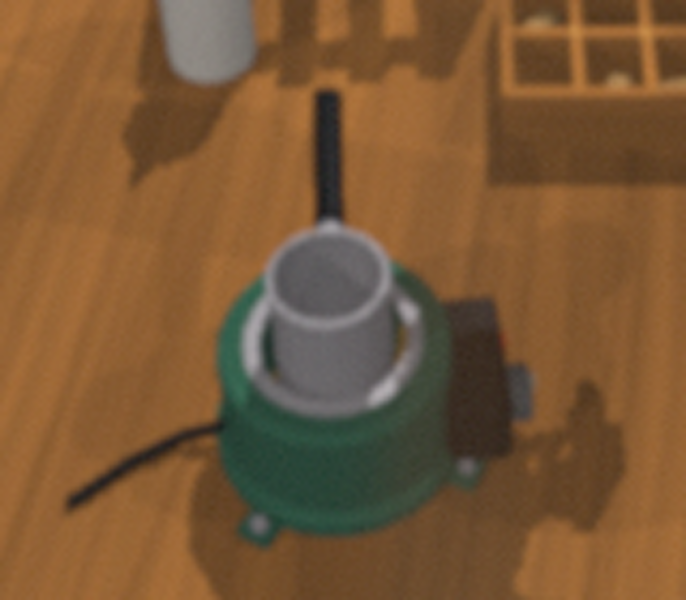

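The pot sits in the well. Its rim is at z≈0.124–0.125 (home is 0.125), its axis is within about 1.5 mm of the well's, and its slope is about 0.012 rad. The bottle, tray, wall and house are at their original pixels, and the arm is clear.

```bash
python3 -c "
from rig import sign_off;print(sign_off())"
```

```text
the job is handed in; nothing more can be done
None
```

The glue pot is home in the heater, upright and let go, and the job is handed in; the sign-off gave no verdict.

- **First placing:** I drew the pot out by its handle along the bench. It stood free on the open bench about 88 mm in front of the shelf's edge before I took it again.
- **Insertion:** I gripped the body from above, carried it around the shelf's corner, and twisted it down to and fro. I kept at least 0.18 rad of turn per mm throughout. The net down force in the tongues stayed at about 12 N by the wrist readings I took, and reached about 14 N once the pot was on the floor. It ended with a last turn on the floor.
- **Last checks:**
  - The rim is at z 0.124–0.125 m (0.125 expected).
  - The axis is within about 1.5 mm of the well's in both views. The two views differ by about 3 mm, which is about what the calibration allows.
  - The tilt is about 0.01–0.015 rad.
  - The other things looked unmoved in the pictures.
  - The arm was clear of everything, about 24 s in.
- **Disagreements:** The side-view handle height read 1.9 mm high and the top view 1 mm low, and side forces reached about 9 N during centring. I could not measure the cage rim directly, so the force readings are the only evidence that it was not crushed.

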